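# Tighten the pump cover in cross order

## Task

Move the orange caps off the pump cover's nuts into the green tray, then tighten the four nuts clockwise with the torque key, not the fingers, in two crosswise passes, all to about half-way first, then all to the stop: always do the opposite nut before changing pair, take first the pair that someone has already begun, and keep the pointer out of the red. When all are at the stop, lift the key clear, set it again on the nut with the red dab and pull until the pointer stays half a second in the green, to check that it holds. Then stand the key back inside its stand's rim, caps left in the tray, mug, tape measure and tin untouched

Things in the scene. Friction and masses are not known exactly. Their poses are not given: they have to be found in the camera images.
- pump_cover: round aluminium cover, 232 mm across, on a blue housing fixed to the bench; origin at the centre of the underside, z up; flat top 45 mm above it, in the middle a 6 mm boss, 56 mm across. Four nuts on a circle of 78 mm radius: nut_1 at +x, nut_2 +y, nut_3 -x, nut_4 -y (1 opposite 3, 2 opposite 4). Painted marks on the cover by each nut: white slack, yellow half-way, green stop
- cap_tray: green open tray, loose, 170 x 170 mm outside, walls 4 mm thick and 30 mm high, floor 4 mm; origin at the centre of its underside, z up
- key_stand: fixed stand for the key: dark rubber pad 110 mm square, 8 mm thick, with a low square steel rim on it (88 mm clear inside, top 18 mm above the bench); origin at the centre of its underside, z up, axes along the sides
- torque_key: torque key, 0.38 kg, upright in its stand, 142 mm tall; origin at the centre of the socket's open lower end, z up. Grip block 30 mm (x) by 44 mm (y), 86 to 142 mm above the origin, flat sides: hold across the 30 mm. Dial plate 66 mm across, 82 to 86 mm up. Below it a steel socket, 49 mm square outside, 37 mm square and 34 mm deep inside, sides along x and y when unloaded, sprung to the grip
- key_socket (a joint): twist of the grip clockwise (seen from above) ahead of the socket, rad; 0 unloaded; torsion spring of 1.0 Nm per rad, so it also is the clockwise torque in Nm. A yellow pointer on the socket shows it on the dial: black ticks up to 0.14, green sector 0.21 to 0.42, red beyond; the twist ends at 0.7
- nut_1_top (a point): centre of the top of nut_1, a square brass nut 32 mm across flats and 28 mm high on the cover (top 73 mm above the bench), held on its stud: it only turns and does not sink. Axes turn with the nut: z up, x and y square to its flats, x along the black line on its top; this nut also has a red dab
- nut_2_top (a point): centre of the top of nut_2, a square brass nut 32 mm across flats and 28 mm high on the cover (top 73 mm above the bench), held on its stud: it only turns and does not sink. Axes turn with the nut: z up, x and y square to its flats, x along the black line on its top
- nut_3_top (a point): centre of the top of nut_3, a square brass nut 32 mm across flats and 28 mm high on the cover (top 73 mm above the bench), held on its stud: it only turns and does not sink. Axes turn with the nut: z up, x and y square to its flats, x along the black line on its top
- nut_4_top (a point): centre of the top of nut_4, a square brass nut 32 mm across flats and 28 mm high on the cover (top 73 mm above the bench), held on its stud: it only turns and does not sink. Axes turn with the nut: z up, x and y square to its flats, x along the black line on its top
- nut_1 (a joint): how far nut_1 is turned clockwise (tighter), seen from above, rad: 0 slack (black line at the white mark, pointing outward from the middle of the cover), 0.7 half-way, 1.4 at its solid stop. It turns against a constant 0.08 Nm and stays where it is left
- nut_2 (a joint): how far nut_2 is turned clockwise (tighter), seen from above, rad: 0 slack (black line at the white mark, pointing outward from the middle of the cover), 0.7 half-way, 1.4 at its solid stop. It turns against a constant 0.08 Nm and stays where it is left
- nut_3 (a joint): how far nut_3 is turned clockwise (tighter), seen from above, rad: 0 slack (black line at the white mark, pointing outward from the middle of the cover), 0.7 half-way, 1.4 at its solid stop. It turns against a constant 0.08 Nm and stays where it is left
- nut_4 (a joint): how far nut_4 is turned clockwise (tighter), seen from above, rad: 0 slack (black line at the white mark, pointing outward from the middle of the cover), 0.7 half-way, 1.4 at its solid stop. It turns against a constant 0.08 Nm and stays where it is left
- cap_1: orange plastic protective cap (may be absent), loose; at the start it covers nut_1, resting on the cover: an upside-down cup, 58 mm outside and 52 mm inside diameter, 38 mm high, with a round knob of 25 mm diameter on top from 38 to 64 mm. Origin at the centre of the open underside, z up. 50 g
- cap_2: orange plastic protective cap (may be absent), loose; at the start it covers nut_2, resting on the cover: an upside-down cup, 58 mm outside and 52 mm inside diameter, 38 mm high, with a round knob of 25 mm diameter on top from 38 to 64 mm. Origin at the centre of the open underside, z up. 50 g
- cap_3: orange plastic protective cap (may be absent), loose; at the start it covers nut_3, resting on the cover: an upside-down cup, 58 mm outside and 52 mm inside diameter, 38 mm high, with a round knob of 25 mm diameter on top from 38 to 64 mm. Origin at the centre of the open underside, z up. 50 g
- cap_4: orange plastic protective cap (may be absent), loose; at the start it covers nut_4, resting on the cover: an upside-down cup, 58 mm outside and 52 mm inside diameter, 38 mm high, with a round knob of 25 mm diameter on top from 38 to 64 mm. Origin at the centre of the open underside, z up. 50 g
- mug: pale mug, a bystander; origin at its underside
- tape: yellow tape measure, a bystander; origin at its underside
- tin: green tin with a grey lid, a bystander; origin at its underside
Mind the look-alikes: they are no part of the job. What is shaped like the cap_1 but black is not meant.

How it is judged:
On the way, in this order (a step that is already met when the one before it is completed fails the run):
1. every cap that is there lies in the tray (origin within 85 mm of its centre along both sides, under 40 mm high) (x of cap_1 in the frame of cap_tray between -0.085 and 0.085 m and y of cap_1 in the frame of cap_tray between -0.085 and 0.085 m and height (world z) of each of cap_1, cap_2, cap_3, cap_4 below 0.04 m and linear speed of each of cap_1, cap_2, cap_3, cap_4 below 0.03 m/s and x of cap_2 in the frame of cap_tray between -0.085 and 0.085 m and y of cap_2 in the frame of cap_tray between -0.085 and 0.085 m and x of cap_3 in the frame of cap_tray between -0.085 and 0.085 m and y of cap_3 in the frame of cap_tray between -0.085 and 0.085 m and x of cap_4 in the frame of cap_tray between -0.085 and 0.085 m and y of cap_4 in the frame of cap_tray between -0.085 and 0.085 m), for 0.2 s.
2. first pass done: every nut turned to at least 0.5 rad (value of joint each of nut_1, nut_2, nut_3, nut_4 above 0.5 rad), for 0.2 s.
3. second pass done: every nut turned to at least 1.25 rad, and the key lifted off, its lower end more than 85 mm above the bench (or the key more than 0.17 m from the cover's centre) (value of joint each of nut_1, nut_2, nut_3, nut_4 above 1.25 rad and (z of torque_key in the frame of pump_cover above 0.085 m or horizontal distance between torque_key and pump_cover above 0.17 m)), for 0.1 s.
4. check: the key on nut_1 (red dab) with at least 0.2 Nm on its dial while the nut stays at its stop, for 0.3 s (value of joint key_socket above 0.2 rad and value of joint nut_1 above 1.25 rad and horizontal distance between torque_key and nut_1_top below 0.012 m and height (world z) of torque_key below 0.065 m), for 0.3 s.
At the end, for the whole second after the job is handed in: all nuts at 1.25 rad or more; every cap present at rest in the tray (origin within 85 mm of its centre along both sides, under 40 mm high); tray flat; key at rest and upright (0.1 rad) on the pad inside its stand's rim (within 25 mm of the centre), released (all of step 1 and value of joint each of nut_1, nut_2, nut_3, nut_4 above 1.25 rad and horizontal distance between torque_key and key_stand below 0.025 m and angle between each of torque_key, cap_tray's own z axis and vertical below 0.1 rad and height (world z) of torque_key below 0.013 m and linear speed of torque_key below 0.02 m/s); the robot touches nothing.
It fails at once if the fingers themselves press on the cover or its nuts with over 10 N (nuts are turned with the key) (contact force between the fingers and pump_cover above 10 N).
It fails at once if a nut is turned beyond 1.1 rad (towards its stop) while another has not yet reached 0.5 rad (value of joint any of nut_1, nut_2, nut_3, nut_4 above 1.1 rad and value of joint any of nut_1, nut_2, nut_3, nut_4 below 0.5 rad).
It fails at once if not crosswise: in both opposite pairs one nut is past 0.5 rad and the other not (first pass), or the same at 1.2 rad (second pass) ((((value of joint nut_1 above 0.5 rad and value of joint nut_3 below 0.5 rad) or (value of joint nut_3 above 0.5 rad and value of joint nut_1 below 0.5 rad)) and ((value of joint nut_2 above 0.5 rad and value of joint nut_4 below 0.5 rad) or (value of joint nut_4 above 0.5 rad and value of joint nut_2 below 0.5 rad))) or (((value of joint nut_1 above 1.2 rad and value of joint nut_3 below 1.2 rad) or (value of joint nut_3 above 1.2 rad and value of joint nut_1 below 1.2 rad)) and ((value of joint nut_2 above 1.2 rad and value of joint nut_4 below 1.2 rad) or (value of joint nut_4 above 1.2 rad and value of joint nut_2 below 1.2 rad)))).
It fails at once if too much torque: the key's dial beyond 0.5 Nm (value of joint key_socket above 0.5 rad).
It fails at once if the mug, tape measure or tin shifted by more than 40 mm (distance of any of mug, tape, tin from where it was at the start of the episode above 0.04 m).
Of cap_1, cap_2, cap_3, cap_4 only 1 to 3 are there at a start; the rules pass over those that are not, and their reading is None.
At some moment in a run one of cap_tray, cap_1, cap_2, cap_3, cap_4 may be knocked a few centimetres aside while the robot is not near it.
It also fails if it takes over 210 s, if anything falls off the work surface, if the arm or the gripper's body presses on something with over 40 N, if the wrist force passes 120 N, or if a joint passes its speed limit or range.

## Robot

A 6-joint arm with a two-finger parallel gripper is mounted at the origin on a cart in front of the work surface, level with it; the furniture and walls round the work are solid. World frame = base frame: x ahead of the robot, y to its left, z up, the work surface at z = 0. Lengths are in m, angles in rad, forces in N, time in s.
With the tool pointing down it reaches from about 0.4 to 0.825 m from the base axis. Payload 7 kg.
Tool frame: the origin (TCP) lies between the finger pads; the fingertips stand 22 mm ahead of it and the grasp point (between the pads) lies 3 mm ahead of it (r.tips_ahead is the distance from the TCP to the fingertips, in m); z points along the fingers, y is the line along which they close (so a half turn about z gives the same grasp; the last joint's range is limited). The gripper opens to 88 mm and grips with 3 to 60 N. Pads are 19 mm wide; open, the fingers measure 130 mm over their backs; the gripper's body (78 mm by 193 mm) begins 47 mm behind the grasp point.
Start: joints at [1.468, 0.359, 0.012, 0, -1.224, -0.288], TCP at [0.257, 0.624, 0.212] pointing down, gripper open.
Joint ranges: [-3.07, 3.07], [-1.43, 2.12], [-1.02, 1.25], [-3.03, 1.67], [-3.05, -0], [-3.03, 3.03]. Speed limits (rad/s): [2.39, 2.39, 3.01, 3.14, 3.14, 3.14].

## Interface

Orientations are given as a rotation vector (axis times angle).
In Python, from plant import r gives the robot as it stands.
- The arm moves only by the tool arm_command, never from a script. Its argument "plan" is a list of rows, each a list of 4 numbers: the shift along the world's x, y, z in cm, then the turn about the world's z in degrees. In form: [[tx, ty, tz, turn], ...]. A call has 1 to 12 rows; each row shifts and turns the commanded pose from where the row before left it; what a row does not reach is not made up. A row lasts 1/10 s, in which the tool goes at most 50 mm and 8.59 degrees, less where a joint would pass 70% of its speed; a pose out of reach is approached as far as the arm can. A call is refused whole if a number of a shift passes 5 or a number of a turn 8.59, either way. A call with a gripper value outside its range is refused whole. "grip" is the closure, from -1 (fully open) to 1 (shut), set as the call begins (left out, the last holds). The fingers move at their own pace and stop on an object; the grip force is fixed at half the most. Time passes only in rows, so rows that do not move let the fingers close. It gives the time, the measured TCP pose, the force, the opening and the grip force at its end, in the units of the state.
- r.get_obs(): the state, without advancing time (a new reading comes with each control period).
- r.capture(name): name is "side" or "top" or "wrist"; returns the picture (420x560x3 uint8, red, green, blue); there is no depth.
- r.camera_params(name): a dict with "fov_y" (degrees; the focal length in pixels is half the picture's height over the tangent of half this angle, whatever the lens; pixels are square), "cx", "cy" (the principal point, pixels), "R" (3x3) and "t" (3): a world point X has camera coordinates R X + t; the wrist camera has in their place "T_tool_cam" (4x4, takes a point from camera to tool coordinates, whose origin is the TCP and whose axes are the flange's). Camera axes: x right, y down, z forward; pixel columns grow to the right and rows downward; lengths in m; the calibration is good to about 2 mm. A picture is of the moment at which its call begins: read the wrist's pose just before it. camera_params takes no time and is no camera call.
- r.job_done(): hands the job in; it is judged then, once.
The state is a dict: "t": time; "joint_pos": joint angles; "dq": joint speeds; "effort": joint torques, N m; "ee_pos": TCP position; "ee_rot": TCP orientation; "ft_force": force on the tool from outside, world axes, zero at the start; "wrist_torque": the same for the moment, N m; "gripper_width": opening from 0.0 (shut) to 1.0 (fully open); "finger_force": force on a finger pad.
Only numpy, scipy, OpenCV 4.12 (cv2) and the standard library are available. Lean on these libraries where they do the work, as an engineer would, in place of code of your own. Each camera call takes 0.05 s, during which the arm holds its last target. There are 200 camera calls.

## Working session

There is one attempt and no reset: what is moved stays moved. The work goes in short steps, Python scripts to look and compute and a tool call to move; the robot and the scene stay as the last step left them, time stands still between calls to the robot, and variables do not carry over. Pictures are saved under pics/ and viewed, at most 15 in all, crops included, and the job is handed in when it is done.

Besides the shell and the picture viewer there is one more tool, called in YAML: its name, and indented under it one key for each argument. arm_command: Moves the arm, as the interface text tells. Its arguments: {"type":"object","properties":{"plan":{"type":"array"},"grip":{"type":"number"}},"required":["plan"]}

```bash
mkdir -p pics
python3 - <<'E'
from plant import r
import cv2
for n in ("side","top"):
    cv2.imwrite(f"pics/{n}0.png",r.capture(n)[:,:,::-1])
    print(n,r.camera_params(n))
print(r.camera_params("wrist"));o=r.get_obs();print(o)
E
```

```text
side {'fov_y': 56.96021323063252, 'cx': 275.3891107063634, 'cy': 209.5406750326692, 'R': array([[ 0.99636148, -0.08502663,  0.00585469],
       [-0.02676793, -0.37741083, -0.92565898],
       [ 0.08091529,  0.92213423, -0.3783136 ]]), 't': array([-0.53510678,  0.15563841,  0.86379128])}
top {'fov_y': 54.52918617265704, 'cx': 275.69577270416244, 'cy': 208.66573582795397, 'R': array([[ 0.01952243, -0.99966203, -0.01716674],
       [-0.98965891, -0.01688095, -0.14244391],
       [ 0.14210598,  0.01977007, -0.989654  ]]), 't': array([0.13892005, 0.55234123, 1.18805309])}
{'fov_y': 59.68798116535818, 'cx': 280.23096851241706, 'cy': 213.47037072882108, 'T_tool_cam': array([[ 1.02122294e-03, -9.68425715e-01, -2.49300205e-01,
         6.65753870e-02],
       [ 9.99999173e-01,  1.18393587e-03, -5.02734636e-04,
        -1.05386585e-03],
       [ 7.82016604e-04, -2.49299486e-01,  9.68426123e-01,
        -1.73238009e-01],
       [ 0.00000000e+00,  0.00000000e+00,  0.00000000e+00,
         1.00000000e+00]])}
{'t': 0.1, 'joint_pos': array([ 1.46804882e+00,  3.59292574e-01,  1.11852927e-02, -2.84306345e-04,
       -1.22412529e+00, -2.88079704e-01]), 'dq': array([ 6.54194552e-04, -1.78209222e-03,  2.35344513e-03,  7.63407687e-04,
        1.05919236e-04, -6.40787174e-05]), 'effort': array([-1.50551237e-03, -5.84165347e+01,  2.93751669e+01,  7.01561987e+00,
        1.01766887e-02, -3.95535449e-05]), 'ee_pos': array([0.25701811, 0.62366807, 0.2110506 ]), 'ee_rot': array([ 3.08034347e+00, -6.09876813e-01, -2.09252285e-04]), 'ft_force': array([ 0.36564848, -0.11595133, -0.74637786]), 'wrist_torque': array([-0.02169768, -0.00216869,  0.00448069]), 'finger_force': 0.0, 'gripper_width': 1.0008237915217086}
```

View pics/top0.png

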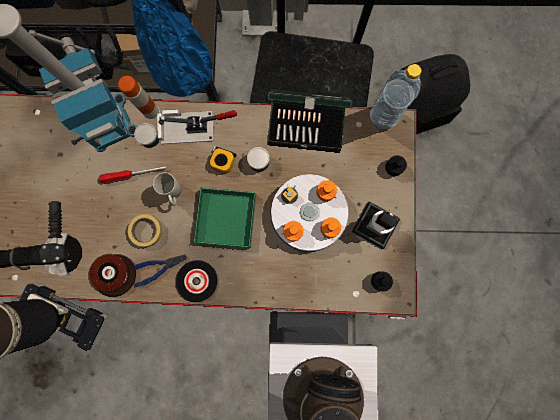

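View pics/side0.png

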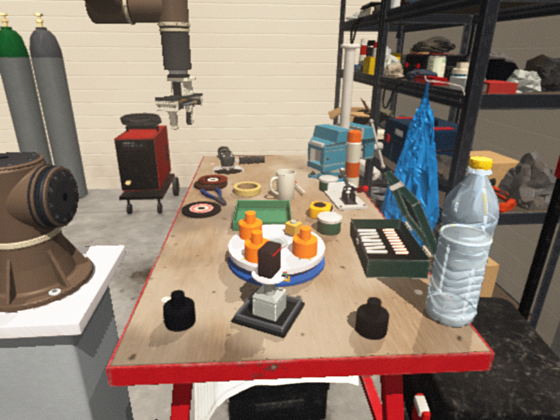

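Top view: orange caps at (327,189), (331,228) and (293,231). The bare nut is at (290,194), the tray at (223,218) and the key in its stand at (377,225). The black caps at (396,166) and (381,282) are look-alikes. I'll measure now and confirm with an enlarged crop.

```bash
cat > h.py <<'E'
from plant import r
import cv2, numpy as np
from scipy.spatial.transform import Rotation as Ro
def cam(n):
    p=r.camera_params(n); f=210/np.tan(np.radians(p["fov_y"]/2))
    K=np.array([[f,0,p["cx"]],[0,f,p["cy"]],[0,0,1]])
    if n=="wrist":
        o=r.get_obs(); T=np.eye(4); T[:3,:3]=Ro.from_rotvec(o["ee_rot"]).as_matrix(); T[:3,3]=o["ee_pos"]
        M=np.linalg.inv(T@p["T_tool_cam"]); return K,M[:3,:3],M[:3,3]
    return K,np.array(p["R"]),np.array(p["t"])
def p2w(c,u,v,z):
    K,R,t=c; d=R.T@np.linalg.inv(K)@[u,v,1]; C=-R.T@t
    return C+d*(z-C[2])/d[2]
def w2p(c,X):
    K,R,t=c; q=K@(R@np.asarray(X,float)+t); return q[:2]/q[2]
def ortho(c,im,cx,cy,z,half,n=600):
    """overhead map of plane z: image up=+x, left=+y"""
    s=2*half/n
    H=[]; W=[]
    for a,b in((0,0),(n,0),(n,n),(0,n)):
        W.append((a,b)); H.append(w2p(c,(cx+half-b*s,cy+half-a*s,z)))
    return cv2.warpPerspective(im,cv2.getPerspectiveTransform(np.float32(H),np.float32(W)),(n,n))
def yaw():
    M=Ro.from_rotvec(r.get_obs()["ee_rot"]).as_matrix(); return np.degrees(np.arctan2(M[1,1],M[0,1])) # of closing line
E
python3 - <<'E'
from h import *
im=cv2.imread("pics/top0.png"); c=cam("top"); hsv=cv2.cvtColor(im,cv2.COLOR_BGR2HSV)
def blobs(lo,hi,mn):
    m=cv2.inRange(hsv,lo,hi); cs,_=cv2.findContours(m,0,2)
    return [k for k in cs if cv2.contourArea(k)>mn]
for k in blobs((8,200,120),(16,255,255),60):
    (u,v),_=cv2.minEnclosingCircle(k); x=k.mean((0,1)); print("cap",x,p2w(c,*x,0.08)[:2])
for k in blobs((60,80,30),(85,255,200),800):
    q=cv2.minAreaRect(k); print("tray",q,p2w(c,*q[0],0.02)[:2],[p2w(c,*b,0.03)[:2].round(3) for b in cv2.boxPoints(q)])
m=cv2.inRange(hsv,(0,0,175),(180,40,255)); m[:,:255]=0;m[:,355:]=0;m[:160]=0;m[260:]=0
k=max(cv2.findContours(m,0,2)[0],key=cv2.contourArea); e=cv2.fitEllipse(cv2.convexHull(k)); print("cover",e,p2w(c,*e[0],.045), p2w(c,e[0][0]+e[1][0]/2,e[0][1],.045))
m=cv2.inRange(hsv,(0,0,0),(180,255,60)); m[:,:350]=0;m[:,402:]=0;m[:195]=0;m[255:]=0
k=max(cv2.findContours(m,0,2)[0],key=cv2.contourArea); q=cv2.minAreaRect(cv2.convexHull(k)); print("stand",q,[p2w(c,*b,.0)[:2].round(3) for b in cv2.boxPoints(q)],p2w(c,*q[0],.0))
crop=im[160:265,255:405]; cv2.imwrite("pics/c1.png",cv2.resize(crop,None,fx=5.3,fy=5.3,interpolation=2))
E
```

```text
cap [294.23076923 231.46153846] [0.4783777  0.09330237]
cap [331.07692308 226.38461538] [ 0.49501899 -0.01302684]
cap [326.68965517 190.65517241] [ 5.99932448e-01 -1.78261649e-04]
cap [129.64  83.36] [0.92541545 0.60469728]
tray ((224.3118896484375, 217.3811798095703), (56.617610931396484, 56.02058792114258), 5.710593223571777) [0.52302319 0.30634459] [array([0.444, 0.396]), array([0.615, 0.387]), array([0.601, 0.213]), array([0.43 , 0.225])]
cover ((309.2861328125, 211.82656860351562), (75.59889221191406, 76.74197387695312), 111.79900360107422) [0.54124303 0.04804755 0.045     ] [ 0.5431851  -0.06490861  0.045     ]
stand ((371.33966064453125, 227.68869018554688), (40.89113235473633, 43.99924850463867), 29.05460548400879) [array([ 0.471, -0.058]), array([ 0.592, -0.125]), array([ 0.532, -0.235]), array([ 0.412, -0.167])] [ 0.50134057 -0.14624225  0.        ]
```

View pics/c1.png

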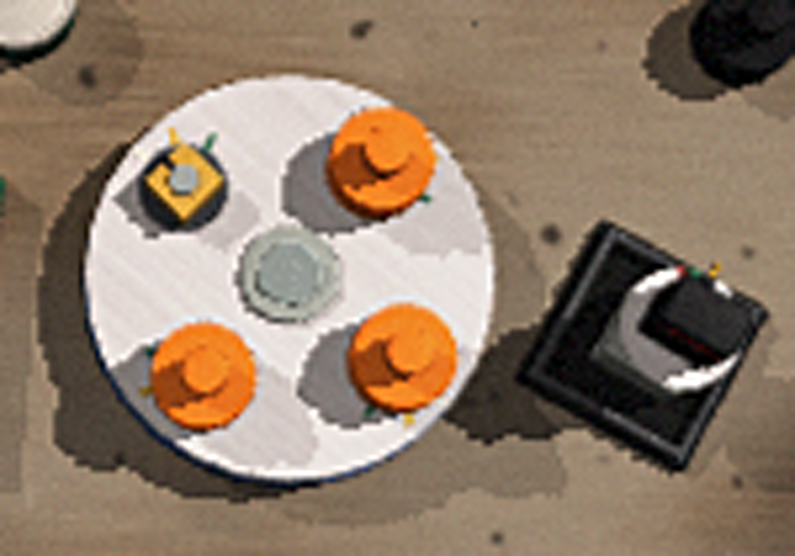

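The crop confirms three orange caps with knobs, at 39° right-back, front-right and front-left of the cover. The fourth nut, back-left, is bare. Next I'll move above the cover.

arm_command:
  plan:
    - [2,-4.1,0.3,0]
    - [2,-4.1,0.3,0]
    - [2,-4.1,0.3,0]
    - [2,-4.1,0.3,0]
    - [2,-4.1,0.3,0]
    - [2,-4.1,0.3,0]
    - [2,-4.1,0.3,0]
    - [2,-4.1,0.3,0]
  grip: -1

```text
t: 0.9
ee_pos: [0.4174, 0.2942, 0.2359]
ee_rot: [3.082, -0.61, -0.0]
ft_force: [1.6, -0.2, 0.4]
gripper_width: 0.998
finger_force: 0.0
```

arm_command:
  plan:
    - [2,-4.1,0.3,0]
    - [2,-4.1,0.3,0]
    - [2,-4.1,0.3,0]
    - [2,-4.1,0.3,0]
    - [2,-4.1,0.3,0]
    - [1,-4.1,0.3,0]
    - [0,0,0,0]
    - [0,0,0,0]

```text
t: 1.7
ee_pos: [0.527, 0.0489, 0.2535]
ee_rot: [3.081, -0.614, -0.001]
ft_force: [0.7, 0.5, 0.8]
gripper_width: 0.999
finger_force: 0.0
```

Run:
```python
from h import *
c=cam("wrist"); im=r.capture("wrist")[:,:,::-1].copy(); cv2.imwrite("pics/w1.png",im)
print(r.get_obs()["ee_pos"],yaw(),r.get_obs()["t"])
hsv=cv2.cvtColor(im,cv2.COLOR_BGR2HSV)
m=cv2.inRange(hsv,(5,180,100),(18,255,255))
for k in cv2.findContours(m,0,2)[0]:
    if cv2.contourArea(k)>500:
        x=k.mean((0,1)); print(x,p2w(c,*x,.083)[:2])
```

```text
[0.52690185 0.04981466 0.2535043 ] -112.45901584966701 1.75
```

View pics/w1.png

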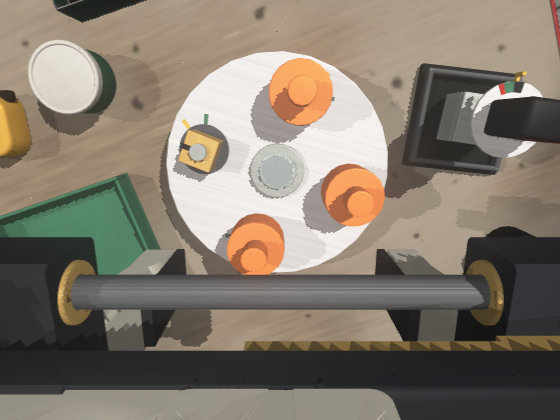

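The wrist view shows knob tops at (302,89), (360,203) and (253,260), the bare nut at (197,152), and the stand at (470,120).

Run:
```python
from h import *
c=cam("wrist"); im=cv2.imread("pics/w1.png")
K=[p2w(c,*p,.109)[:2] for p in((302,89),(360,203),(253,260))]; print(np.round(K,4))
print("nut",p2w(c,200,153,.073)[:2],"cover boss",p2w(c,277,169,.051)[:2])
g=cv2.cvtColor(im,cv2.COLOR_BGR2HSV); m=cv2.inRange(g,(0,0,170),(180,60,255)); m[:,:160]=0;m[:,400:]=0; m[270:]=0
k=max(cv2.findContours(m,0,2)[0],key=cv2.contourArea); e=cv2.fitEllipse(cv2.convexHull(k)); print(e,p2w(c,*e[0],.045)[:2])
# stand pad corners at z=.008
print("stand",[p2w(c,*p,.008)[:2].round(4) for p in((422,64),(403,163),(519,174))], )
o=cv2.resize(im[100:200,140:250],None,fx=5,fy=5,interpolation=2); o2=cv2.resize(im[55:185,395:560],(635,500),interpolation=2)
cv2.imwrite("pics/c2.png",cv2.resize(np.hstack([o,o2]),(800,340)))
```

```text
[[ 6.043e-01 -2.000e-04]
 [ 4.951e-01 -1.250e-02]
 [ 4.816e-01  9.710e-02]]
nut [0.58915499 0.10854546] cover boss [0.54428844 0.04757117]
((276.8034362792969, 161.04833984375), (220.93519592285156, 222.15721130371094), 130.9930877685547) [0.55129205 0.04494639]
stand [array([ 0.5839, -0.1362]), array([ 0.4908, -0.0854]), array([ 0.4279, -0.2048])]
```

View pics/c2.png

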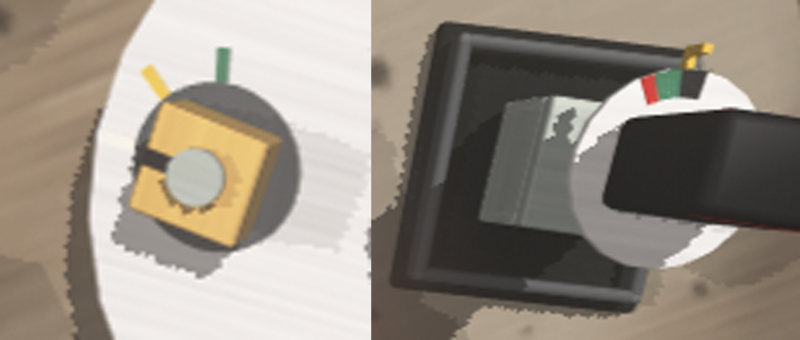

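The bare nut is slack, with its line at the white mark and no red dab. The key's pointer sits at zero, near black. Next is cap A at (0.604, 0).

arm_command:
  plan:
    - [2.6,-1.7,-1,0]
    - [2.6,-1.7,-1,0]
    - [2.5,-1.6,-1,0]
    - [0,0,-4,0]
    - [0,0,-4,0]
    - [0,0,-3,0]
    - [0,0,-0.6,0]
    - [0,0,0,0]
  grip: -0.3

```text
t: 2.55
ee_pos: [0.6038, 0.001, 0.1074]
ee_rot: [3.081, -0.607, -0.003]
ft_force: [0.1, 0.2, 0.9]
gripper_width: 0.65
finger_force: 0.0
```

arm_command:
  plan:
    - [0,0,0,0]
    - [0,0,0,0]
    - [0,0,0,0]
    - [0,0,0,0]
  grip: 1

```text
t: 2.95
ee_pos: [0.6046, 0.0002, 0.1089]
ee_rot: [-3.081, 0.61, -0.002]
ft_force: [0.1, 0.3, 0.4]
gripper_width: 0.347
finger_force: 0.0
```

arm_command:
  plan:
    - [0,0,4,0]
    - [0,0,4,0]
    - [0,0,2,0]

```text
t: 3.25
ee_pos: [0.6056, 0.0, 0.2121]
ee_rot: [-3.08, 0.609, -0.008]
ft_force: [0.2, 0.9, -0.4]
gripper_width: 0.073
finger_force: 0.0
```

```bash
cat >> h.py <<'E'
def tray():
    im=r.capture("top")[:,:,::-1].copy(); c=cam("top")
    m=cv2.inRange(cv2.cvtColor(im,cv2.COLOR_BGR2HSV),(60,80,30),(85,255,200)); m[:,:150]=0;m[:,270:]=0;m[:180]=0
    k=np.vstack([a for a in cv2.findContours(m,0,2)[0] if cv2.contourArea(a)>30])
    q=cv2.minAreaRect(k); print("tray",np.round(p2w(c,*q[0],.02)[:2],3),"size",np.round(q[1]),q[2]); return im
E
python3 -c "
from h import *
im=tray();cv2.imwrite('pics/t1.png',im)"
```

```text
tray [0.524 0.318] size [48. 56.] 5.355824947357178
```

The fingers were still closing when I lifted. I'll go back and wait longer this time.

arm_command:
  plan:
    - [0,0,0,0]
    - [0,0,0,0]
    - [0,0,0,0]
    - [0,0,0,0]
    - [0,0,0,0]
    - [0,0,0,0]
    - [0,0,-4,0]
    - [0,0,-4,0]
    - [0,0,-2.3,0]
  grip: -0.2

```text
t: 4.2
ee_pos: [0.6025, -0.0002, 0.1018]
ee_rot: [3.081, -0.611, -0.005]
ft_force: [-0.1, -0.1, -0.2]
gripper_width: 0.599
finger_force: 0.0
```

arm_command:
  plan:
    - [0,0,0,0]
    - [0,0,0,0]
    - [0,0,0,0]
    - [0,0,0,0]
    - [0,0,0,0]
    - [0,0,0,0]
    - [0,0,0,0]
  grip: 1

```text
t: 4.9
ee_pos: [0.6043, 0.0001, 0.1053]
ee_rot: [-3.082, 0.61, -0.001]
ft_force: [0.2, 0.3, -0.2]
gripper_width: 0.036
finger_force: 0.0
```

arm_command:
  plan:
    - [0,0,4,0]
    - [0,0,4,0]
    - [-1.5,1,3,0]
    - [-3,2,3,0]
    - [-3,2,0,0]
    - [0,0,0,0]
    - [0,0,0,0]
  grip: -0.2

```text
t: 5.6
ee_pos: [0.5289, 0.0506, 0.2456]
ee_rot: [-3.081, 0.607, -0.002]
ft_force: [-0.5, -0.1, -0.3]
gripper_width: 0.582
finger_force: 0.0
```

```bash
python3 -c "
from h import *
print(r.get_obs()['ee_pos'])
a=r.capture('wrist')[:,:,::-1];b=r.capture('side')[:,:,::-1]
cv2.imwrite('pics/w2.png',a);cv2.imwrite('pics/w2b.png',np.hstack([cv2.resize(a,(400,300)),cv2.resize(b[130:340,160:440],(400,300))]))"
```

```text
[0.52885193 0.0505503  0.2456111 ]
```

View pics/w2b.png

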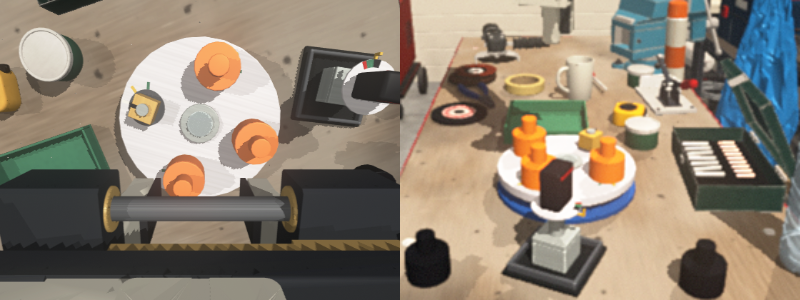

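Cap A is still on its nut, with its knob at about (305,94). I need to see why the fingers missed it, so I'll check the height by triangulating from several cameras.

Run:
```python
from h import *
K,R,t=c=cam("wrist"); im=cv2.imread("pics/w2.png")
p=r.camera_params("wrist")["T_tool_cam"]
for z in(-.05,0,.003,.022):
    for y in (-.03,0,.03):
        q=np.linalg.inv(p)@[0,y,z,1]; q=K@q[:3]; print(z,y,(q[:2]/q[2]).round())
print(im[94,305],im[90,330])
hsv=cv2.cvtColor(im,cv2.COLOR_BGR2HSV)
for z in(.083,.109): print(p2w(c,305,94,z)[:2])
t_=cv2.imread("pics/t1.png"); t0=cv2.imread("pics/top0.png"); s=r.capture("side")[:,:,::-1].copy()
for im,off,S in((t0,(255,160),(110,120)),(s,(220,200),(105,70))):
    pass
a=cv2.resize(cv2.imread("pics/w2.png")[40:140,250:360],(400,364),interpolation=2)
b=cv2.resize(s[205:275,225:330],(400,267),interpolation=2)
e=np.zeros((364,800,3),np.uint8); e[:,:400]=a; e[:267,400:]=b; cv2.imwrite("pics/c3.png",e)
cs=cam("side")
for X in((.604,0,.109),(.604,0,.045),(.495,-.0125,.109),(.4816,.097,.109)): print("side",w2p(cs,X).round(1), "wrist",w2p(c,X).round(1),"top",w2p(cam("top"),X).round(1))
```

```text
-0.05 -0.03 [202. 304.]
-0.05 0 [283. 304.]
-0.05 0.03 [364. 304.]
0 -0.03 [223. 256.]
0 0 [282. 256.]
0 0.03 [342. 256.]
0.003 -0.03 [224. 254.]
0.003 0 [282. 254.]
0.003 0.03 [341. 254.]
0.022 -0.03 [229. 242.]
0.022 0 [282. 242.]
0.022 0.03 [336. 242.]
[ 99 168 250] [ 94 156 245]
[ 0.60298622 -0.00230526]
[ 6.02088001e-01 -1.39473216e-04]
side [305.3 226.7] wrist [304.   91.8] top [327.7 187.4]
side [304.3 251.8] wrist [299.9  96.5] top [325.4 191.5]
side [257.1 230.6] wrist [363.2 208.1] top [332.1 225.4]
side [249.8 211.7] wrist [253.5 266.1] top [293.2 229.4]
```

View pics/c3.png

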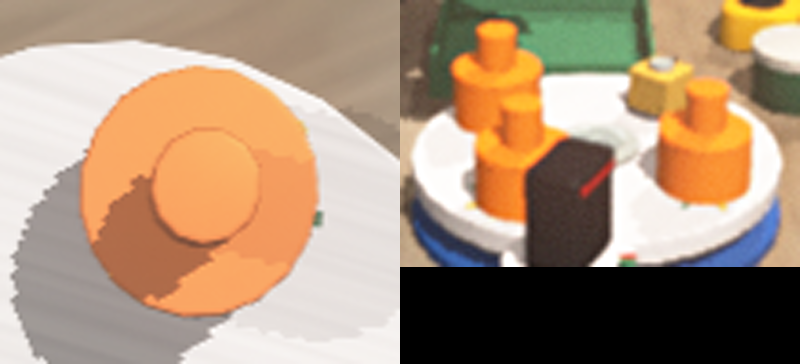

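Triangulation puts the knob at (0.604, 0.000), where I aimed. I'll go down open, before closing, and look from the side.

arm_command:
  plan:
    - [2.5,-1.7,-1,0]
    - [2.5,-1.7,-1,0]
    - [2.5,-1.6,-1,0]
    - [0,0,-4,0]
    - [0,0,-4,0]
    - [0,0,-2.5,0]
    - [0,0,-0.3,0]
    - [0,0,0,0]
    - [0,0,0,0]
  grip: -0.2

```text
t: 6.65
ee_pos: [0.6054, -0.0, 0.1083]
ee_rot: [-3.081, 0.61, -0.003]
ft_force: [-0.0, 0.5, 0.4]
gripper_width: 0.596
finger_force: 0.0
```

```bash
python3 -c "
from h import *
print(r.get_obs()['ee_pos'])
a=r.capture('wrist')[:,:,::-1];b=r.capture('side')[:,:,::-1]
cv2.imwrite('pics/w3b.png',np.hstack([cv2.resize(a,(400,300)),cv2.resize(b[130:280,200:400],(400,300))]))
print(w2p(cam('side'),r.get_obs()['ee_pos']-[0,0,.022]))"
```

```text
[ 6.05445084e-01 -1.57371988e-05  1.08267069e-01]
[305.51836979 235.55007522]
```

View pics/w3b.png

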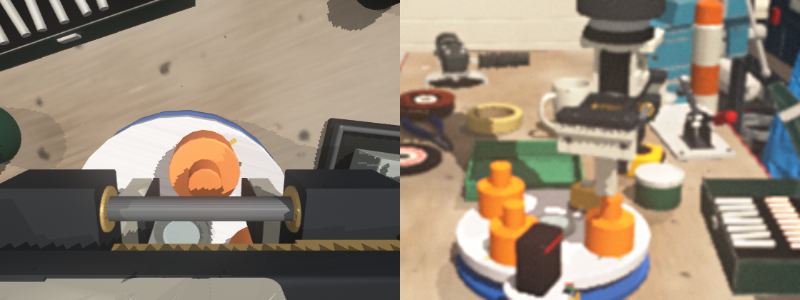

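```bash
python3 -c "
from h import *
print(r.tips_ahead)
b=r.capture('side')[:,:,::-1];a=r.capture('wrist')[:,:,::-1]
x=cv2.resize(b[190:265,260:350],(480,400),interpolation=2)
y=cv2.resize(a[220:360,140:360],(320,400),interpolation=2)
cv2.imwrite('pics/c4.png',np.hstack([x,y]))"
```

```text
0.022
```

View pics/c4.png

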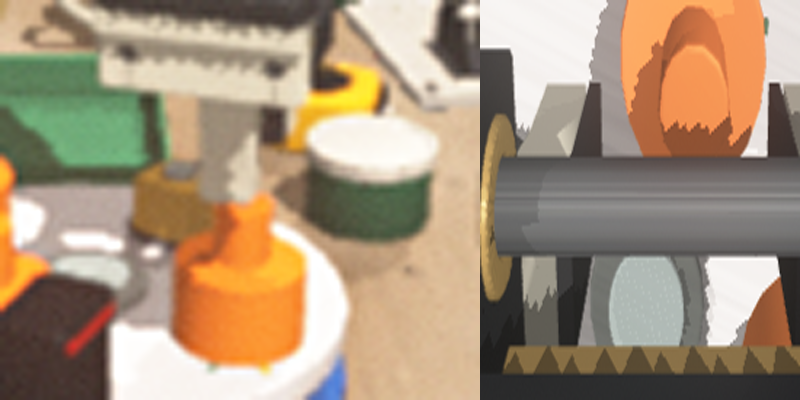

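The side view shows the fingertips only just at the knob's top, so the real tips sit about 20 mm higher than the stated geometry gives. I'll descend gently, watching the force.

arm_command:
  plan:
    - [0,0,-0.5,0]
    - [0,0,-0.5,0]
    - [0,0,-0.5,0]
    - [0,0,0,0]
    - [0,0,0,0]

```text
t: 7.35
ee_pos: [0.604, 0.0, 0.0915]
ee_rot: [3.081, -0.61, -0.001]
ft_force: [-0.6, -0.1, 0.6]
gripper_width: 0.597
finger_force: 0.0
```

```bash
python3 -c "
from h import *
o=r.get_obs();print(o['ee_pos'],o['ft_force'],o['joint_pos'])
b=r.capture('side')[:,:,::-1];a=r.capture('wrist')[:,:,::-1]
x=cv2.resize(b[190:265,260:350],(480,400),interpolation=2)
y=cv2.resize(a[220:360,140:360],(320,400),interpolation=2)
cv2.imwrite('pics/c5.png',np.hstack([x,y]))"
```

```text
[6.03981540e-01 1.16666436e-05 9.15347589e-02] [-0.59764883 -0.12649817  0.61961743] [ 3.23232350e-01  3.45756363e-01 -3.04171080e-01  1.07121473e-04
 -9.21574840e-01  8.56797500e-01]
```

View pics/c5.png

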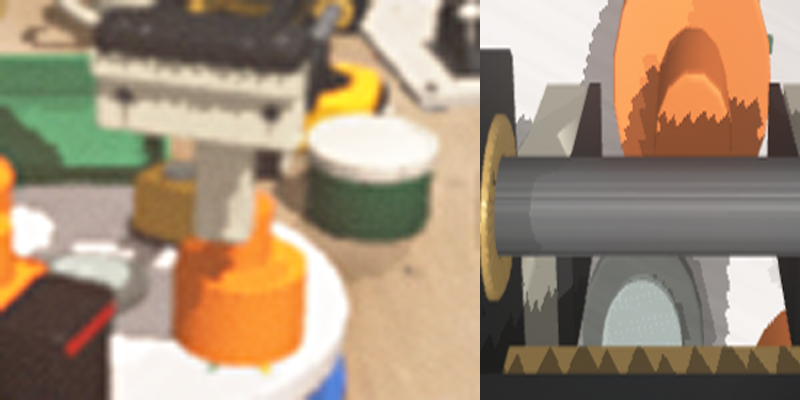

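The tips now overlap about half of the knob. I'll go a little lower and close.

arm_command:
  plan:
    - [0,0,-0.4,0]
    - [0,0,-0.4,0]
    - [0,0,0,0]

```text
t: 7.75
ee_pos: [0.6036, -0.0, 0.0831]
ee_rot: [3.081, -0.61, -0.002]
ft_force: [-0.9, 0.7, -0.2]
gripper_width: 0.598
finger_force: 0.0
```

arm_command:
  plan:
    - [0,0,0,0]
    - [0,0,0,0]
    - [0,0,0,0]
    - [0,0,0,0]
    - [0,0,0,0]
    - [0,0,0,0]
    - [0,0,0,0]
  grip: 1

```text
t: 8.45
ee_pos: [0.6041, 0.0001, 0.0839]
ee_rot: [-3.082, 0.61, -0.0]
ft_force: [0.3, -1.3, 0.5]
gripper_width: 0.277
finger_force: 29.9
```

Gripped: opening 24.4 mm, 30 N. I'll lift and carry it to the tray.

arm_command:
  plan:
    - [0,0,3,0]
    - [0,0,4,0]
    - [0,0,2,0]
    - [-0.4,4.4,0,0]
    - [-0.4,4.4,0,0]
    - [-0.5,4.4,0,0]
    - [-0.5,4.4,0,0]
    - [-0.5,4.4,0,0]
    - [-0.5,4.4,0,0]
    - [-0.5,4.4,0,0]
    - [-0.5,4,0,0]
    - [0,0,0,0]

```text
t: 9.65
ee_pos: [0.5653, 0.3527, 0.1731]
ee_rot: [-3.083, 0.604, 0.0]
ft_force: [0.3, 0.0, -0.3]
gripper_width: 0.272
finger_force: 29.9
```

arm_command:
  plan:
    - [0,0,-4,0]
    - [0,0,-4,0]
    - [0,0,-3.5,0]
    - [0,0,-1,0]
    - [0,0,0,0]

```text
t: 10.15
ee_pos: [0.5656, 0.3471, 0.0475]
ee_rot: [3.079, -0.61, -0.003]
ft_force: [0.5, -0.0, 1.1]
gripper_width: 0.275
finger_force: 29.9
```

```bash
python3 -c "
from h import *
im=tray();cv2.imwrite('pics/t2.png',im);print(r.get_obs()['finger_force'])
c=cam('wrist');a=r.capture('wrist')[:,:,::-1];cv2.imwrite('pics/w4b.png',np.hstack([cv2.resize(im[150:270,180:300],(400,400)),cv2.resize(a,(400,300)) if 0 else cv2.copyMakeBorder(cv2.resize(a,(400,300)),0,100,0,0,0)]))"
```

```text
tray [0.523 0.306] size [57. 56.] 5.19442892074585
29.93045210838318
```

View pics/w4b.png

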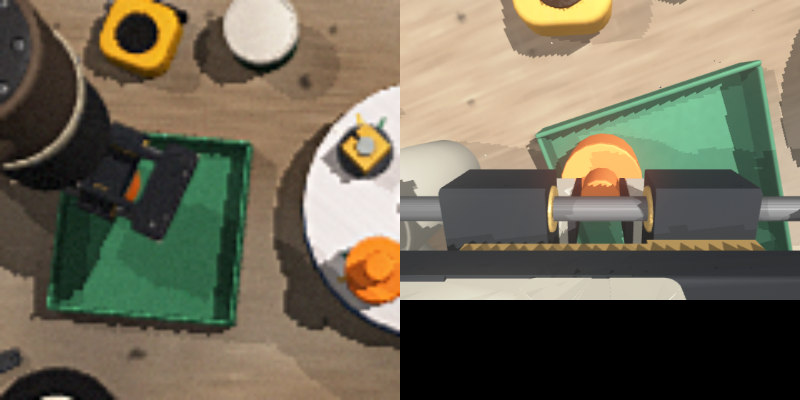

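The cap hangs in the tray's back-left corner. I'll lower it, release, and go to cap C.

arm_command:
  plan:
    - [0,0,-0.4,0]
    - [0,0,0,0]
    - [0,0,0,0]

```text
t: 10.55
ee_pos: [0.5665, 0.3484, 0.0458]
ee_rot: [-3.081, 0.61, -0.001]
ft_force: [-0.5, 0.2, -0.0]
gripper_width: 0.274
finger_force: 29.9
```

arm_command:
  plan:
    - [0,0,0,0]
    - [0,0,0,0]
    - [0,0,0,0]
    - [0,0,0,0]
    - [0,0,2,0]
    - [0,0,4,0]
    - [0,0,4,0]
    - [0,0,4,0]
    - [0,0,4,0]
    - [0,0,0,0]
  grip: -0.2

```text
t: 11.55
ee_pos: [0.5688, 0.3498, 0.2321]
ee_rot: [-3.074, 0.607, -0.011]
ft_force: [0.4, -0.5, -0.8]
gripper_width: 0.602
finger_force: 0.0
```

arm_command:
  plan:
    - [-1.4,-4.2,0,0]
    - [-1.4,-4.2,0,0]
    - [-1.4,-4.2,0,0]
    - [-1.4,-4.2,0,0]
    - [-1.4,-4.2,0,0]
    - [-1.4,-4,0,0]
    - [0,0,0,0]
    - [0,0,0,0]

```text
t: 12.35
ee_pos: [0.4821, 0.0974, 0.2254]
ee_rot: [-3.08, 0.612, -0.002]
ft_force: [1.1, 1.3, -0.0]
gripper_width: 0.599
finger_force: 0.0
```

```bash
cat >> h.py <<'E'
def caps(n):
    im=r.capture(n)[:,:,::-1].copy(); c=cam(n); g=cv2.cvtColor(im,cv2.COLOR_BGR2HSV)
    m=cv2.inRange(g,(5,110,90),(18,255,255))
    for k in cv2.findContours(m,0,2)[0]:
        if cv2.contourArea(k)>(60 if n=="top" else 600):
            (u,v),q,_=cv2.minAreaRect(k); print(n,"cap px",int(u),int(v),np.round(q),"on cover",p2w(c,u,v,.083)[:2].round(4),"in tray",p2w(c,u,v,.03)[:2].round(3))
    return im
E
python3 -c "
from h import *
print(r.get_obs()['ee_pos'],r.get_obs()['t']);caps('top');cv2.imwrite('pics/w5.png',caps('wrist'));tray()"
```

```text
[0.48210775 0.09736429 0.22538633] 12.35
top cap px 211 202 [19. 20.] on cover [0.5586 0.3378] in tray [0.567 0.347]
top cap px 128 84 [23. 17.] on cover [0.9196 0.6054] in tray [0.944 0.627]
top cap px 127 42 [16. 23.] on cover [1.06   0.6198] in tray [1.091 0.642]
wrist cap px 34 202 [69. 60.] on cover [0.5608 0.3025] in tray [0.564 0.341]
wrist cap px 282 194 [67. 64.] on cover [0.4843 0.0967] in tray [0.474 0.1  ]
wrist cap px 394 134 [75. 69.] on cover [ 0.4965 -0.0098] in tray [ 0.489 -0.024]
tray [0.581 0.331] size [34. 70.] 60.524105072021484
```

Cap A is in the tray. Now cap C, directly below.

arm_command:
  plan:
    - [0,0,-4.5,0]
    - [0,0,-4.5,0]
    - [0,0,-3.5,0]
    - [0,0,-1.4,0]
    - [0,0,-0.3,0]
    - [0,0,0,0]
    - [0,0,0,0]

```text
t: 13.2
ee_pos: [0.483, 0.0989, 0.0838]
ee_rot: [-3.081, 0.609, -0.002]
ft_force: [-0.0, 0.2, 0.5]
gripper_width: 0.6
finger_force: 0.0
```

arm_command:
  plan:
    - [0,0,0,0]
    - [0,0,0,0]
    - [0,0,0,0]
    - [0,0,0,0]
    - [0,0,0,0]
    - [0,0,0,0]
  grip: 1

```text
t: 13.8
ee_pos: [0.4822, 0.098, 0.083]
ee_rot: [-3.082, 0.61, -0.0]
ft_force: [0.2, -0.4, 1.5]
gripper_width: 0.274
finger_force: 29.9
```

arm_command:
  plan:
    - [0,0,3,0]
    - [0,0,4,0]
    - [0,0,2,0]
    - [0,4.2,0,0]
    - [0,4.2,0,0]
    - [0,4.2,0,0]
    - [0,4.2,0,0]
    - [0,4.1,0,0]
    - [0,0,0,0]
    - [0,0,0,0]

```text
t: 14.8
ee_pos: [0.4816, 0.3077, 0.1721]
ee_rot: [3.081, -0.607, -0.001]
ft_force: [0.6, -0.2, -0.9]
gripper_width: 0.272
finger_force: 29.9
```

```bash
python3 -c "
from h import *
caps('wrist');tray()"
```

```text
wrist cap px 283 235 [96. 99.] on cover [0.4643 0.3125] in tray [0.448 0.319]
wrist cap px 198 122 [76. 73.] on cover [0.5633 0.3364] in tray [0.567 0.347]
tray [0.523 0.306] size [56. 56.] 5.710592269897461
```

arm_command:
  plan:
    - [0,0,-4,0]
    - [0,0,-4,0]
    - [0,0,-3.5,0]
    - [0,0,-1.3,0]
    - [0,0,0,0]
    - [0,0,0,0]

```text
t: 15.5
ee_pos: [0.483, 0.3072, 0.046]
ee_rot: [-3.08, 0.61, -0.002]
ft_force: [0.1, 0.9, -0.1]
gripper_width: 0.27
finger_force: 30.0
```

arm_command:
  plan:
    - [0,0,0,0]
    - [0,0,0,0]
    - [0,0,0,0]
    - [0,0,0,0]
    - [0,0,2,0]
    - [0,0,4,0]
    - [0,0,4,0]
    - [0,0,4,0]
    - [0,0,4,0]
    - [0,0,0,0]
  grip: -0.2

```text
t: 16.5
ee_pos: [0.4846, 0.3091, 0.2315]
ee_rot: [-3.074, 0.607, -0.01]
ft_force: [0.1, 0.3, -0.7]
gripper_width: 0.599
finger_force: 0.0
```

arm_command:
  plan:
    - [0.2,-4.5,0,0]
    - [0.2,-4.5,0,0]
    - [0.2,-4.5,0,0]
    - [0.2,-4.5,0,0]
    - [0.2,-4.5,0,0]
    - [0.2,-4.5,0,0]
    - [0.2,-4.9,0,0]
    - [0,0,0,0]
    - [0,0,0,0]

```text
t: 17.4
ee_pos: [0.496, -0.0131, 0.2249]
ee_rot: [-3.081, 0.615, -0.0]
ft_force: [-0.1, 0.0, -0.0]
gripper_width: 0.601
finger_force: 0.0
```

```bash
python3 -c "
from h import *
print(r.get_obs()['ee_pos'],r.get_obs()['t']);caps('top');cv2.imwrite('pics/w6.png',caps('wrist'));tray()"
```

```text
[ 0.49601152 -0.01311964  0.22485857] 17.4
top cap px 211 202 [19. 20.] on cover [0.5586 0.3378] in tray [0.567 0.347]
top cap px 128 84 [23. 17.] on cover [0.9196 0.6054] in tray [0.944 0.627]
top cap px 127 42 [16. 23.] on cover [1.06   0.6198] in tray [1.091 0.642]
wrist cap px 282 196 [67. 64.] on cover [ 0.4968 -0.0128] in tray [ 0.486 -0.009]
tray [0.523 0.306] size [56. 57.] 6.911227226257324
```

Now cap B. I'll turn the gripper so its body stays away from the key.

arm_command:
  plan:
    - [0,0,0,-8.5]
    - [0,0,0,-8.5]
    - [0,0,0,-8.5]
    - [0,0,-3,-8.5]
    - [0,0,-4.5,0]
    - [0,0,-4,0]
    - [0,0,-2.4,0]
    - [0,0,-0.3,0]
    - [0,0,0,0]
    - [0,0,0,0]

```text
t: 18.55
ee_pos: [0.4974, -0.011, 0.0844]
ee_rot: [-2.769, 1.482, -0.003]
ft_force: [0.7, -0.1, 1.2]
gripper_width: 0.6
finger_force: 0.0
```

arm_command:
  plan:
    - [0,0,0,0]
    - [0,0,0,0]
    - [0,0,0,0]
    - [0,0,0,0]
    - [0,0,0,0]
    - [0,0,0,0]
  grip: 1

```text
t: 19.15
ee_pos: [0.4962, -0.012, 0.083]
ee_rot: [2.769, -1.484, 0.0]
ft_force: [0.3, -0.9, 1.4]
gripper_width: 0.273
finger_force: 29.9
```

arm_command:
  plan:
    - [0,0,3,0]
    - [0,0,4,0]
    - [0,0,3,0]
    - [1,4.5,0,0]
    - [1,4.5,0,0]
    - [1,4.5,0,0]
    - [1,4.5,0,0]
    - [1,4.5,0,0]
    - [1,4.5,0,0]
    - [1,0.8,0,0]
    - [0,0,0,0]
    - [0,0,0,0]

```text
t: 20.35
ee_pos: [0.5657, 0.2655, 0.1821]
ee_rot: [2.767, -1.484, -0.001]
ft_force: [0.4, -0.6, -1.2]
gripper_width: 0.278
finger_force: 29.9
```

```bash
python3 -c "
from h import *
caps('wrist');tray()"
```

```text
wrist cap px 282 237 [ 98. 106.] on cover [0.5514 0.2844] in tray [0.541 0.299]
wrist cap px 122 159 [78. 81.] on cover [0.6842 0.2998] in tray [0.7   0.317]
tray [0.523 0.306] size [57. 56.] 5.710593223571777
```

arm_command:
  plan:
    - [0,0,-4,0]
    - [0,0,-4,0]
    - [0,0,-4,0]
    - [0,0,-1.6,0]
    - [0,0,-0.2,0]
    - [0,0,0,0]

```text
t: 21.05
ee_pos: [0.5665, 0.2655, 0.0456]
ee_rot: [-2.768, 1.485, -0.001]
ft_force: [-0.1, 0.6, 0.7]
gripper_width: 0.271
finger_force: 29.9
```

arm_command:
  plan:
    - [0,0,0,0]
    - [0,0,0,0]
    - [0,0,0,0]
    - [0,0,0,0]
    - [0,0,2,0]
    - [0,0,4,0]
    - [0,0,4,0]
    - [0,0,4,0]
    - [0,0,4,0]
    - [0,0,3,0]
    - [0,0,0,0]
  grip: -0.2

```text
t: 22.15
ee_pos: [0.5682, 0.2672, 0.2607]
ee_rot: [-2.762, 1.48, -0.007]
ft_force: [0.3, 0.1, 0.0]
gripper_width: 0.599
finger_force: 0.0
```

arm_command:
  plan:
    - [-0.7,-4.5,0,0]
    - [-0.7,-4.5,0,0]
    - [-0.7,-4.5,0,0]
    - [-0.7,-4.5,0,0]
    - [-0.2,-3.7,0,0]
    - [0,0,0,0]
    - [0,0,0,0]
  grip: -1

```text
t: 22.85
ee_pos: [0.5359, 0.0483, 0.2548]
ee_rot: [-2.767, 1.487, 0.0]
ft_force: [0.5, -0.1, 0.6]
gripper_width: 0.997
finger_force: 0.0
```

Run:
```python
from h import *
o=r.get_obs();print(o['ee_pos'],o['t'],yaw());caps('top');tray()
c=cam("wrist");im=r.capture("wrist")[:,:,::-1].copy();cv2.imwrite("pics/w7.png",im)
P=ortho(c,im,.5425,.0483,.073,.13,560)
cv2.imwrite("pics/o7.png",P)
```

```text
[0.53593169 0.04830042 0.25480459] 22.85 -146.49892245191268
top cap px 128 84 [23. 17.] on cover [0.9196 0.6054] in tray [0.944 0.627]
top cap px 127 42 [16. 23.] on cover [1.06   0.6198] in tray [1.091 0.642]Traceback (most recent call last):
  File "<stdin>", line 2, in <module>
  File "h.py", line 28, in tray
    k=np.vstack([a for a in cv2.findContours(m,0,2)[0] if cv2.contourArea(a)>30])
    return _nx.concatenate(arrs, 0, dtype=dtype, casting=casting)
           ~~~~~~~~~~~~~~~^^^^^^^^^^^^^^^^^^^^^^^^^^^^^^^^^^^^^^^
ValueError: need at least one array to concatenate
```

Run:
```python
from h import *
c=cam("wrist");im=r.capture("wrist")[:,:,::-1].copy();cv2.imwrite("pics/w7.png",im)
cv2.imwrite("pics/o7.png",ortho(c,im,.5425,.0483,.073,.125,590))
```

```text
(no output)
```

View pics/o7.png

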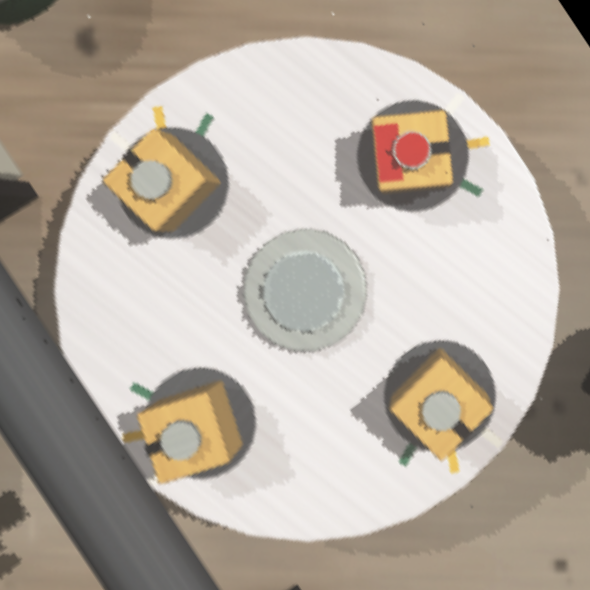

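The rectified view (up = +x, left = +y) shows:
- nut_1 (red dab) at (412,151), line near yellow
- nut_2 at (155,181), slack
- nut_3 at (185,436), line near yellow
- nut_4 at (442,406), slack

So the begun pair is 1–3. Now I'll measure each nut with the camera straight above it.

Add to h.py:
```python
def nut(name,X,lo=(10,60,60),hi=(32,255,255)):
    """X approx nut-top xy; rectify 70 mm square at z=.073 and fit the brass face"""
    c=cam("wrist"); im=r.capture("wrist")[:,:,::-1].copy(); cv2.imwrite(f"pics/{name}.png",im)
    P=ortho(c,im,*X,.073,.035,700); cv2.imwrite(f"pics/{name}_o.png",P)
    g=cv2.cvtColor(P,cv2.COLOR_BGR2HSV); m=cv2.inRange(g,lo,hi); cv2.circle(m,(0,0),1,0)
    m=cv2.morphologyEx(m,cv2.MORPH_OPEN,np.ones((25,25))); k=max(cv2.findContours(m,0,2)[0],key=cv2.contourArea)
    q=cv2.minAreaRect(k); u,v=q[0]; cen=np.array([X[0]+.035-v*1e-4,X[1]+.035-u*1e-4])
    # dark line: radial scan outside the stud along the four flat normals
    best=[]
    for j in range(4):
        a=np.radians(q[2]+90*j); s=[P[int(np.clip(v+d*np.sin(a),0,699)),int(np.clip(u+d*np.cos(a),0,699))].astype(float).max() for d in range(95,145,5)]
        best.append((np.mean(s),np.degrees(np.arctan2(-np.cos(a),-np.sin(a)))))
    b=min(best); off=np.degrees(np.arctan2(cen[1]-.0483,cen[0]-.5425)); t=(off-b[1]+180)%360-180
    print(name,"centre",cen.round(4),"size",np.round(q[1])/10,"line deg",round(b[1],1),"dark",[int(x[0]) for x in best],"outward",round(off,1),"turned rad",round(np.radians(t),2))
    return P
```

```text
(no output)
```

arm_command:
  plan:
    - [1.5,0.3,-3.5,0]
    - [1.5,0.3,-3.5,0]
    - [0,0,-3.5,0]
    - [0,0,0,0]
    - [0,0,0,0]

```text
t: 23.5
ee_pos: [0.5663, 0.0556, 0.1501]
ee_rot: [2.769, -1.482, -0.001]
ft_force: [0.1, -0.3, 0.4]
gripper_width: 0.999
finger_force: 0.0
```

```bash
python3 -c "
from h import *
print(r.get_obs()['ee_pos'],r.get_obs()['t']);nut('n1',(.603,-.001))"
```

```text
[0.56625979 0.05564877 0.15006534] 23.5
n1 centre [ 6.13e-01 -4.00e-04] size [14.3 32.3] line deg 5.3 dark [193, 195, 115, 225] outward -34.6 turned rad -0.7
```

arm_command:
  plan:
    - [-0.5,3.7,0,0]
    - [-0.5,3.7,0,0]
    - [-0.4,3.7,0,0]
    - [0,0,0,0]
    - [0,0,0,0]

```text
t: 24.05
ee_pos: [0.5529, 0.1676, 0.1522]
ee_rot: [-2.768, 1.48, -0.003]
ft_force: [0.7, -1.0, -0.3]
gripper_width: 1.0
finger_force: 0.0
```

```bash
python3 -c "
from h import *
nut('n2',(.590,.11))"
```

```text
n2 centre [0.5914 0.1083] size [32.6 32.3] line deg 45.7 dark [226, 190, 78, 238] outward 50.8 turned rad 0.09
```

arm_command:
  plan:
    - [-3.6,-0.4,0,0]
    - [-3.6,-0.4,0,0]
    - [-3.6,-0.5,0,0]
    - [0,0,0,0]
    - [0,0,0,0]

```text
t: 24.6
ee_pos: [0.4444, 0.1527, 0.1514]
ee_rot: [-2.766, 1.483, -0.002]
ft_force: [0.8, 0.2, 0.8]
gripper_width: 1.004
finger_force: 0.0
```

```bash
python3 -c "
from h import *
nut('n3',(.482,.0975))"
```

```text
n3 centre [0.4819 0.0963] size [32.4 32.3] line deg 107.9 dark [223, 73, 232, 233] outward 141.6 turned rad 0.59
```

arm_command:
  plan:
    - [0.4,-3.7,0,0]
    - [0.4,-3.7,0,0]
    - [0.5,-3.7,0,0]
    - [0,0,0,0]
    - [0,0,0,0]

```text
t: 25.15
ee_pos: [0.458, 0.0411, 0.15]
ee_rot: [-2.766, 1.489, -0.0]
ft_force: [0.7, 0.1, -0.6]
gripper_width: 1.002
finger_force: 0.0
```

```bash
python3 -c "
from h import *
nut('n4',(.4945,-.0135))
h=[cv2.resize(cv2.imread(f'pics/n{i}_o.png'),(290,290)) for i in (1,2,3,4)]
cv2.imwrite('pics/nn.png',np.vstack([np.hstack(h[:2]),np.hstack(h[2:])]))"
```

```text
n4 centre [ 0.494  -0.0133] size [32.5 32.3] line deg -134.6 dark [72, 203, 222, 227] outward -128.2 turned rad 0.11
```

View pics/nn.png

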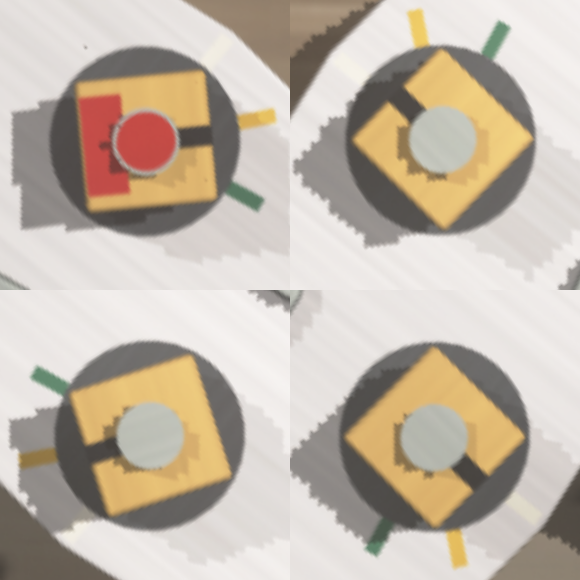

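The tiles show nut_1 at the top left (red dab, line just past yellow), nut_2 slack, nut_3 about 0.58 and nut_4 slack. Next I'll refit nut_1 with the red included and look at the key from above.

arm_command:
  plan:
    - [0.4,-3.6,2.5,0]
    - [0.4,-3.6,2.5,0]
    - [0.4,-3.6,0,0]
    - [0.4,-3.7,0,0]
    - [0,0,0,0]
    - [0,0,0,0]

```text
t: 25.8
ee_pos: [0.4735, -0.103, 0.1997]
ee_rot: [2.768, -1.486, -0.0]
ft_force: [-0.6, 0.3, -0.4]
gripper_width: 0.999
finger_force: 0.0
```

Run:
```python
from h import *
P=cv2.imread("pics/n1_o.png"); g=cv2.cvtColor(P,cv2.COLOR_BGR2HSV); m=cv2.inRange(g,(10,60,60),(32,255,255))|cv2.inRange(g,(0,120,60),(9,255,255))|cv2.inRange(g,(170,120,60),(180,255,255))
m=cv2.morphologyEx(m,cv2.MORPH_OPEN,np.ones((15,15))); k=max(cv2.findContours(m,0,2)[0],key=cv2.contourArea); q=cv2.minAreaRect(k);print("n1",.603+.035-q[0][1]*1e-4,-.001+.035-q[0][0]*1e-4,q)
o=r.get_obs();print(o["ee_pos"],yaw(),o["t"])
c=cam("wrist");im=r.capture("wrist")[:,:,::-1].copy();cv2.imwrite("pics/k1.png",im)
P=ortho(c,im,.511,-.159,.15,.06,600);cv2.imwrite("pics/k1o.png",P)
Q=ortho(c,im,.511,-.159,.008,.09,600);cv2.imwrite("pics/k1s.png",Q)
cv2.imwrite("pics/kk.png",cv2.resize(np.hstack([P,Q]),(800,400)))
```

```text
n1 0.6039017944335937 -0.0011863098144531264 ((351.86309814453125, 340.9820556640625), (324.8323059082031, 323.5682067871094), 84.34051513671875)
[ 0.47351899 -0.1029908   0.19968826] -146.46188499870223 25.8
```

View pics/kk.png

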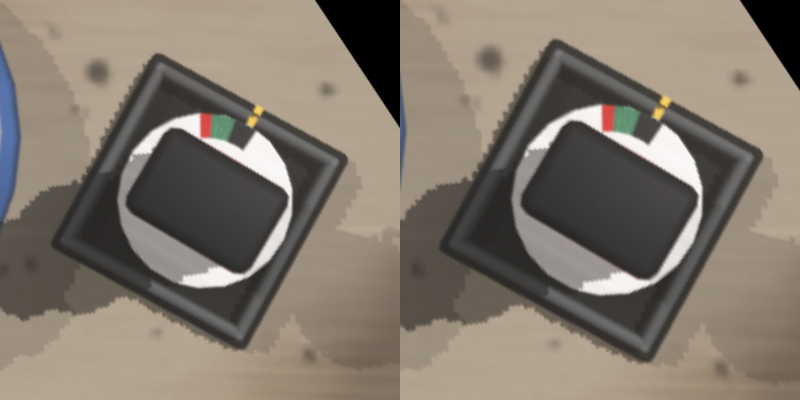

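The key's grip block is centred at about (0.511, −0.161), with its long axis at 58°. I'll turn to close across the 30 mm and fit it again at that yaw.

arm_command:
  plan:
    - [0.9,0,0,-8.2]
    - [0.9,0,0,-8.2]
    - [0.9,0,0,-8.2]
    - [0.9,0,0,-8.2]
    - [0.9,0,0,-8.2]
    - [0.9,0,0,-8.2]
    - [0.9,0,0,-8.2]
    - [0.9,-0.1,0,-7.9]
    - [0,0,0,0]
    - [0,0,0,0]

```text
t: 26.85
ee_pos: [0.5451, -0.1028, 0.1996]
ee_rot: [1.538, -2.739, -0.0]
ft_force: [0.0, -0.5, 0.1]
gripper_width: 0.999
finger_force: 0.0
```

Run:
```python
from h import *
def fit(P,tag):
    g=P.max(2); m=(g<85).astype(np.uint8)*255; m=cv2.morphologyEx(m,cv2.MORPH_OPEN,np.ones((31,31)))
    n,l,s,ce=cv2.connectedComponentsWithStats(m); j=l[300,310]; k=cv2.findContours((l==j).astype(np.uint8),0,2)[0][0]
    q=cv2.minAreaRect(k); b=cv2.boxPoints(q); 
    print(tag,"centre",.511+.06-q[0][1]*2e-4,-.159+.06-q[0][0]*2e-4,q)
fit(cv2.imread("pics/k1o.png"),"yaw-146")
o=r.get_obs();print(o["ee_pos"],yaw(),o["joint_pos"][5])
c=cam("wrist");im=r.capture("wrist")[:,:,::-1].copy();cv2.imwrite("pics/k2.png",im)
P=ortho(c,im,.511,-.159,.15,.06,600);cv2.imwrite("pics/k2o.png",P); fit(P,"yaw-212")
for f in ("k1","k2"):
    pass
```

```text
yaw-146 centre 0.5108676147460937 -0.16092583618164064 ((309.6291809082031, 300.66192626953125), (214.21681213378906, 145.9744415283203), 30.379127502441406)
[ 0.54505045 -0.1027804   0.1996126 ] 148.62634969907944 -0.7141296876164689
yaw-212 centre 0.5107784057617187 -0.1612167175292969 ((311.0835876464844, 301.10797119140625), (214.72303771972656, 144.70355224609375), 30.465543746948242)
```

The camera bias is negligible: both yaws agree within 0.3 mm. I'll take the key.

arm_command:
  plan:
    - [-1.7,-2.9,0,1]
    - [-1.7,-2.9,0,0]
    - [0,0,0,0]
    - [0,0,-3,0]
    - [0,0,-3,0]
    - [0,0,-2,0]
    - [0,0,-1,0]
    - [0,0,0,0]
    - [0,0,0,0]

```text
t: 27.8
ee_pos: [0.5118, -0.1618, 0.1108]
ee_rot: [-1.556, 2.728, -0.001]
ft_force: [-1.3, 0.4, 0.8]
gripper_width: 0.998
finger_force: 0.0
```

arm_command:
  plan:
    - [0,0,0,0]
    - [0,0,0,0]
    - [0,0,0,0]
    - [0,0,0,0]
    - [0,0,0,0]
    - [0,0,0,0]
    - [0,0,0,0]
    - [0,0,0,0]
    - [0,0,0,0]
    - [0,0,0,0]
  grip: 1

```text
t: 28.8
ee_pos: [0.5111, -0.1619, 0.1098]
ee_rot: [1.554, -2.73, -0.0]
ft_force: [0.2, 0.2, 1.2]
gripper_width: 0.344
finger_force: 30.0
```

```bash
python3 -c "
from h import *
o=r.get_obs();print(o['ee_pos'],yaw(),o['ft_force'],o['wrist_torque'],o['finger_force'],o['gripper_width']*88)"
```

```text
[ 0.5111181  -0.16192223  0.10984198] 149.3086378628803 [0.17784603 0.1534977  1.16650382] [0.12852288 0.00716191 0.01848238] 29.995589554309845 30.252257598360362
```

Key held: 30.3 mm opening, 30 N. First nut is nut_3, the begun pair's laggard, taken to half-way.

arm_command:
  plan:
    - [0,0,1.5,0]
    - [0,0,3,0]
    - [0,0,3.5,0]
    - [0,0,2.5,0]
    - [-0.4,4.3,0,8.1]
    - [-0.5,4.3,0,8.1]
    - [-0.5,4.3,0,8.1]
    - [-0.5,4.3,0,8.1]
    - [-0.5,4.3,0,8.1]
    - [-0.5,4.3,0,8.1]
    - [0,0,0,0]
    - [0,0,0,0]

```text
t: 30.0
ee_pos: [0.4813, 0.0971, 0.2142]
ee_rot: [2.541, -1.845, -0.002]
ft_force: [0.3, -0.0, -4.6]
gripper_width: 0.341
finger_force: 30.0
```

```bash
cat >> h.py <<'E'
N={1:(.6039,-.0012,-84.3),2:(.5914,.1083,45.7),3:(.4819,.0963,107.9),4:(.494,-.0133,-134.6)}
def st(n=None,a=None):
    o=r.get_obs(); y=yaw(); print("t",round(o["t"],2),"ee",(o["ee_pos"]*100).round(2),"yaw",round(y,1),"F",o["ft_force"].round(1),"M",o["wrist_torque"].round(3),"w",round(o["gripper_width"]*88,1),"j6",round(o["joint_pos"][5],2))
    if n: 
        x,yy,l=N[n]; l=l if a is None else a
        print("to nut",n,"dxy cm",((np.array([x,yy])-o["ee_pos"][:2])*100).round(2),"turn",round((l-y+45)%90-45,1))
E
python3 -c "
from h import *
st(3)"
```

```text
t 30.0 ee [48.13  9.71 21.42] yaw -162.0 F [ 0.3 -0.  -4.6] M [ 0.011 -0.052  0.03 ] w 30.0 j6 -0.29
to nut 3 dxy cm [ 0.06 -0.08] turn -0.1
```

arm_command:
  plan:
    - [0.1,-0.1,-2,0]
    - [0,0,-1.4,0]
    - [0,0,0,0]
    - [0,0,-0.3,0]
    - [0,0,-0.3,0]
    - [0,0,-0.3,0]
    - [0,0,0,0]

```text
t: 30.7
ee_pos: [0.483, 0.0949, 0.1718]
ee_rot: [2.54, -1.849, -0.0]
ft_force: [0.0, -0.6, -4.3]
gripper_width: 0.339
finger_force: 30.0
```

```bash
python3 -c "
from h import *
st(3)"
```

```text
t 30.7 ee [48.3   9.49 17.18] yaw -162.1 F [ 0.  -0.6 -4.3] M [ 0.044 -0.015 -0.01 ] w 29.9 j6 -0.28
to nut 3 dxy cm [-0.11  0.14] turn 0.0
```

No contact force with the bottom at 70 mm, so it's over the nut. Lowering on.

arm_command:
  plan:
    - [0,0.1,-0.5,0]
    - [0,0,-0.5,0]
    - [0,0,-0.5,0]
    - [0,0,-0.5,0]
    - [0,0,0,0]
    - [0,0,0,0]

```text
t: 31.3
ee_pos: [0.4831, 0.096, 0.1517]
ee_rot: [2.54, -1.848, -0.0]
ft_force: [0.4, -0.4, -4.1]
gripper_width: 0.34
finger_force: 30.0
```

```bash
python3 -c "
from h import *
st(3)"
```

```text
t 31.3 ee [48.31  9.6  15.17] yaw -162.1 F [ 0.4 -0.4 -4.1] M [ 0.105 -0.001  0.035] w 29.9 j6 -0.28
to nut 3 dxy cm [-0.12  0.03] turn -0.0
```

Engaged freely. Turning clockwise.

arm_command:
  plan:
    - [0,0,0,-4]
    - [0,0,0,-4]
    - [0,0,0,-4]
    - [0,0,0,-4]
    - [0,0,0,0]
    - [0,0,0,0]

```text
t: 31.9
ee_pos: [0.4822, 0.0955, 0.1516]
ee_rot: [2.259, -2.181, -0.001]
ft_force: [-3.6, -3.0, -2.2]
gripper_width: 0.343
finger_force: 30.0
```

```bash
python3 -c "
from h import *
st(3)"
```

```text
t 31.9 ee [48.22  9.55 15.16] yaw -178.0 F [-3.6 -3.  -2.2] M [-0.787  1.87   0.067] w 30.2 j6 -0.56
to nut 3 dxy cm [-0.03  0.08] turn 15.9
```

arm_command:
  plan:
    - [0,0,0,-4]
    - [0,0,0,-4]
    - [0,0,0,0]
    - [0,0,0,0]

```text
t: 32.3
ee_pos: [0.4824, 0.0956, 0.1516]
ee_rot: [2.103, -2.332, -0.001]
ft_force: [-4.3, -1.1, -2.5]
gripper_width: 0.344
finger_force: 30.0
```

```bash
python3 -c "
from h import *
st(3)"
```

```text
t 32.3 ee [48.24  9.56 15.16] yaw 174.1 F [-4.3 -1.1 -2.5] M [-0.815  2.341  0.067] w 30.3 j6 -0.7
to nut 3 dxy cm [-0.05  0.07] turn 23.8
```

The nut is turning at about 0.07–0.08 Nm, so nut_3 should now be near 0.78. I'll unwind, lift and go to nut_4.

arm_command:
  plan:
    - [0,0,0,5]
    - [0,0,0,5]
    - [0,0,1,0]
    - [0,0,2,0]
    - [0,0,3,0]
    - [0,0,0.3,0]
    - [0.2,-2.2,0,8.2]
    - [0.3,-2.2,0,8.2]
    - [0.3,-2.2,0,8.2]
    - [0.2,-2.2,0,8.2]
    - [0.2,-2.1,0,8.2]
    - [0,0,0,0]

```text
t: 33.5
ee_pos: [0.4959, -0.0145, 0.2152]
ee_rot: [-2.903, 1.2, -0.002]
ft_force: [0.5, -0.3, -4.5]
gripper_width: 0.34
finger_force: 30.0
```

arm_command:
  plan:
    - [0,0,0,0]
    - [0,0,0,0]
    - [0,0,0,0]

```text
t: 33.8
ee_pos: [0.4953, -0.0123, 0.215]
ee_rot: [-2.901, 1.205, -0.001]
ft_force: [-0.3, 1.7, -4.3]
gripper_width: 0.342
finger_force: 30.0
```

```bash
python3 -c "
from h import *
st(4)"
```

```text
t 33.8 ee [49.53 -1.23 21.5 ] yaw -135.1 F [-0.3  1.7 -4.3] M [ 0.012  0.018 -0.022] w 30.1 j6 0.41
to nut 4 dxy cm [-0.13 -0.1 ] turn 0.5
```

arm_command:
  plan:
    - [-0.1,-0.1,-2,0.5]
    - [0,0,-1.5,0]
    - [0,0,0,0]
    - [0,0,-0.3,0]
    - [0,0,-0.3,0]
    - [0,0,-0.3,0]
    - [0,0,-0.3,0]
    - [0,0,0,0]

```text
t: 34.6
ee_pos: [0.4939, -0.014, 0.1676]
ee_rot: [2.906, -1.192, -0.001]
ft_force: [-0.4, -0.1, -3.5]
gripper_width: 0.339
finger_force: 30.0
```

```bash
python3 -c "
from h import *
st(4)"
```

```text
t 34.6 ee [49.39 -1.4  16.76] yaw -134.6 F [-0.4 -0.1 -3.5] M [ 0.001 -0.013  0.029] w 29.8 j6 0.42
to nut 4 dxy cm [0.01 0.07] turn 0.0
```

arm_command:
  plan:
    - [0,0,-0.5,0]
    - [0,0,-0.6,0]
    - [0,0,-0.5,0]
    - [0,0,0,0]
    - [0,0,0,-5]
    - [0,0,0,-5]
    - [0,0,0,-5]
    - [0,0,0,-5]
    - [0,0,0,-5]
    - [0,0,0,-5]
    - [0,0,0,0]
    - [0,0,0,0]

```text
t: 35.8
ee_pos: [0.494, -0.0143, 0.1519]
ee_rot: [2.501, -1.9, 0.0]
ft_force: [-0.4, -3.0, -3.3]
gripper_width: 0.344
finger_force: 30.0
```

```bash
python3 -c "
from h import *
st(4)"
```

```text
t 35.8 ee [49.4  -1.43 15.19] yaw -164.4 F [-0.4 -3.  -3.3] M [-1.36  -0.028  0.073] w 30.3 j6 -0.1
to nut 4 dxy cm [0.  0.1] turn 29.8
```

arm_command:
  plan:
    - [0,0,0,-5]
    - [0,0,0,-5]
    - [0,0,0,-5]
    - [0,0,0,-5]
    - [0,0,0,0]
    - [0,0,0,0]

```text
t: 36.4
ee_pos: [0.494, -0.0142, 0.1518]
ee_rot: [2.135, -2.304, 0.0]
ft_force: [-0.0, -3.9, -4.1]
gripper_width: 0.34
finger_force: 30.0
```

```bash
python3 -c "
from h import *
st(4)"
```

```text
t 36.4 ee [49.4  -1.42 15.18] yaw 175.6 F [-0.  -3.9 -4.1] M [-1.665  0.04   0.038] w 29.9 j6 -0.45
to nut 4 dxy cm [0.   0.09] turn -40.2
```

arm_command:
  plan:
    - [0,0,0,5]
    - [0,0,0,5]
    - [0,0,1,0]
    - [0,0,2,0]
    - [0,0,3,0]
    - [0,0,0.3,0]
    - [2,2.5,0,8]
    - [2,2.5,0,8]
    - [2,2.5,0,8]
    - [2,2.5,0,8]
    - [1.7,2.3,0,8]
    - [0,0,0,0]

```text
t: 37.6
ee_pos: [0.593, 0.1121, 0.2139]
ee_rot: [-2.909, 1.184, 0.0]
ft_force: [-0.9, -1.6, -4.4]
gripper_width: 0.338
finger_force: 30.0
```

arm_command:
  plan:
    - [0,0,0,0]
    - [0,0,0,0]
    - [0,0,0,0]

```text
t: 37.9
ee_pos: [0.5907, 0.1086, 0.2151]
ee_rot: [-2.906, 1.194, -0.0]
ft_force: [0.0, -0.3, -4.5]
gripper_width: 0.339
finger_force: 30.0
```

```bash
python3 -c "
from h import *
st(2)"
```

```text
t 37.9 ee [59.07 10.86 21.51] yaw -134.7 F [ 0.  -0.3 -4.5] M [0.069 0.012 0.009] w 29.8 j6 0.28
to nut 2 dxy cm [ 0.07 -0.03] turn 0.4
```

arm_command:
  plan:
    - [0,0,-2,0.4]
    - [0,0,-1.5,0]
    - [0,0,0,0]
    - [0,0,-0.3,0]
    - [0,0,-0.3,0]
    - [0,0,-0.3,0]
    - [0,0,-0.3,0]
    - [0,0,0,0]

```text
t: 38.7
ee_pos: [0.5909, 0.109, 0.1675]
ee_rot: [2.911, -1.182, -0.001]
ft_force: [-0.1, 0.6, -3.1]
gripper_width: 0.339
finger_force: 30.0
```

```bash
python3 -c "
from h import *
st(2)"
```

```text
t 38.7 ee [59.09 10.9  16.75] yaw -134.2 F [-0.1  0.6 -3.1] M [-0.041  0.023  0.014] w 29.8 j6 0.29
to nut 2 dxy cm [ 0.05 -0.07] turn -0.1
```

arm_command:
  plan:
    - [0,0,-0.5,0]
    - [0,0,-0.6,0]
    - [0,0,-0.5,0]
    - [0,0,0,0]
    - [0,0,0,-5]
    - [0,0,0,-5]
    - [0,0,0,-5]
    - [0,0,0,-5]
    - [0,0,0,-5]
    - [0,0,0,-5]
    - [0,0,0,0]
    - [0,0,0,0]

```text
t: 39.9
ee_pos: [0.5911, 0.1085, 0.1519]
ee_rot: [2.508, -1.891, 0.001]
ft_force: [1.0, -3.9, -3.5]
gripper_width: 0.342
finger_force: 30.0
```

```bash
python3 -c "
from h import *
st(2)"
```

```text
t 39.9 ee [59.11 10.85 15.19] yaw -164.0 F [ 1.  -3.9 -3.5] M [-1.734 -0.383  0.046] w 30.1 j6 -0.23
to nut 2 dxy cm [ 0.03 -0.02] turn 29.7
```

arm_command:
  plan:
    - [0,0,0,-5]
    - [0,0,0,-5]
    - [0,0,0,-5]
    - [0,0,0,-5]
    - [0,0,0,0]
    - [0,0,0,0]

```text
t: 40.5
ee_pos: [0.5912, 0.1088, 0.1519]
ee_rot: [2.143, -2.297, 0.001]
ft_force: [1.0, -3.7, -4.6]
gripper_width: 0.344
finger_force: 30.0
```

```bash
python3 -c "
from h import *
st(2)"
```

```text
t 40.5 ee [59.12 10.88 15.19] yaw 176.0 F [ 1.  -3.7 -4.6] M [-1.896 -0.793  0.027] w 30.3 j6 -0.58
to nut 2 dxy cm [ 0.02 -0.05] turn -40.3
```

First pass turned. I'll lift and check all four nuts by camera with the key in hand.

Add to h.py:
```python
C=np.array([.5427,.0475]); OUT={1:-38.7,2:51.3,3:141.3,4:-128.7}
def nutm(i):
    X=N[i][:2]; c=cam("wrist"); im=r.capture("wrist")[:,:,::-1].copy(); P=ortho(c,im,*X,.073,.035,700); cv2.imwrite(f"pics/m{i}_{r.get_obs()['t']:.1f}.png",P)
    g=cv2.cvtColor(P,cv2.COLOR_BGR2HSV); m=cv2.inRange(g,(10,60,60),(32,255,255))|cv2.inRange(g,(0,120,60),(9,255,255))|cv2.inRange(g,(170,120,60),(180,255,255))
    m=cv2.morphologyEx(m,cv2.MORPH_OPEN,np.ones((15,15))); k=max(cv2.findContours(m,0,2)[0],key=cv2.contourArea)
    q=cv2.minAreaRect(k); u,v=q[0]; B=[]
    for j in range(4):
        a=np.radians(q[2]+90*j); B.append((np.mean([P[int(v+d*np.sin(a)),int(u+d*np.cos(a))].max() for d in range(105,145,5)]),np.degrees(np.arctan2(-np.cos(a),-np.sin(a)))))
    b=min(B); t=(OUT[i]-b[1]+180)%360-180
    print("nut",i,"at",round(X[0]+.035-v*1e-4,4),round(X[1]+.035-u*1e-4,4),"size",np.round(q[1])/10,"line",round(b[1],1),"dark",[int(x[0]) for x in B],"turned",round(np.radians(t),2))
```

```text
(no output)
```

arm_command:
  plan:
    - [0,0,0,5]
    - [0,0,0,5]
    - [0,0,1,0]
    - [0,0,2,0]
    - [0,0,3,0]
    - [0,0,0.3,0]
    - [-0.4,3.3,0,0]
    - [-0.3,3.3,0,0]
    - [0,0,0,0]
    - [0,0,0,0]

```text
t: 41.5
ee_pos: [0.5838, 0.1763, 0.2146]
ee_rot: [-2.332, 2.105, 0.001]
ft_force: [0.5, -0.0, -3.3]
gripper_width: 0.342
finger_force: 30.0
```

```bash
python3 -c "
from h import *
st();nutm(2)"
```

```text
t 41.5 ee [58.38 17.63 21.46] yaw -174.1 F [ 0.5 -0.  -3.3] M [ 0.004 -0.075  0.009] w 30.1 j6 -0.51
nut 2 at 0.5915 0.1083 size [32.8 32.5] line 10.7 dark [228, 214, 79, 233] turned 0.71
```

arm_command:
  plan:
    - [-3.6,-0.4,0,0]
    - [-3.6,-0.4,0,0]
    - [-3.7,-0.4,0,0]
    - [0,0,0,0]
    - [0,0,0,0]

```text
t: 42.05
ee_pos: [0.4749, 0.1626, 0.2157]
ee_rot: [-2.33, 2.105, -0.0]
ft_force: [1.5, -0.2, -3.6]
gripper_width: 0.341
finger_force: 30.0
```

```bash
python3 -c "
from h import *
nutm(3)"
```

```text
nut 3 at 0.482 0.0962 size [32.8 32.4] line 98.5 dark [218, 75, 233, 235] turned 0.75
```

arm_command:
  plan:
    - [0.4,-3.7,0,0]
    - [0.4,-3.7,0,0]
    - [0.4,-3.6,0,0]
    - [0,0,0,0]
    - [0,0,0,0]

```text
t: 42.6
ee_pos: [0.4879, 0.052, 0.2147]
ee_rot: [2.328, -2.109, -0.0]
ft_force: [0.5, 0.3, -3.8]
gripper_width: 0.34
finger_force: 30.0
```

```bash
python3 -c "
from h import *
nutm(4)"
```

```text
nut 4 at 0.4941 -0.0134 size [32.7 32.4] line -169.5 dark [78, 217, 235, 236] turned 0.71
```

arm_command:
  plan:
    - [3.6,0.4,0,0]
    - [3.7,0.4,0,0]
    - [3.7,0.4,0,0]
    - [0,0,0,0]
    - [0,0,0,0]

```text
t: 43.15
ee_pos: [0.5976, 0.0659, 0.2133]
ee_rot: [2.33, -2.104, -0.002]
ft_force: [-1.0, 0.6, -4.5]
gripper_width: 0.339
finger_force: 30.0
```

```bash
python3 -c "
from h import *
nutm(1);st(1)"
```

```text
nut 1 at 0.6036 -0.0013 size [32.8 32.4] line -84.2 dark [219, 196, 237, 83] turned 0.79
t 43.2 ee [59.7   6.57 21.38] yaw -174.2 F [-0.  0. -4.] M [0.031 0.025 0.014] w 29.8 j6 -0.33
to nut 1 dxy cm [ 0.69 -6.69] turn -0.1
```

The first pass is complete: 0.79, 0.71, 0.75 and 0.71. Second pass begins with the begun pair, starting at nut_1.

Run:
```python
import re
s=open("h.py").read()
s=re.sub(r"N=\{.*\}","N={1:(.6037,-.0012,-84.2),2:(.5915,.1083,10.7),3:(.482,.0962,98.5),4:(.4941,-.0134,-169.5)}",s); open("h.py","w").write(s)
```

arm_command:
  plan:
    - [0.3,-3.3,0,0]
    - [0.4,-3.4,0,0]
    - [0,0,0,0]
    - [0,0,-2,0]
    - [0,0,-1.2,0]
    - [0,0,0,0]
    - [0,0,0,0]
    - [0,0,0,0]

```text
t: 44.0
ee_pos: [0.6046, -0.0015, 0.1838]
ee_rot: [-2.331, 2.105, -0.001]
ft_force: [-0.1, 0.5, -3.7]
gripper_width: 0.34
finger_force: 30.0
```

```bash
python3 -c "
from h import *
st(1)"
```

```text
t 44.0 ee [60.46 -0.15 18.38] yaw -174.1 F [-0.1  0.5 -3.7] M [ 0.141 -0.052 -0.02 ] w 29.9 j6 -0.22
to nut 1 dxy cm [-0.09  0.03] turn -0.1
```

arm_command:
  plan:
    - [0,0,-0.4,0]
    - [0,0,-0.4,0]
    - [0,0,-0.4,0]
    - [0,0,-0.4,0]
    - [0,0,0,0]

```text
t: 44.5
ee_pos: [0.6036, -0.002, 0.1659]
ee_rot: [2.33, -2.105, -0.001]
ft_force: [0.8, -0.1, -4.1]
gripper_width: 0.342
finger_force: 30.0
```

arm_command:
  plan:
    - [0,0,-0.5,0]
    - [0,0,-0.6,0]
    - [0,0,-0.5,0]
    - [0,0,0,0]
    - [0,0,0,-5]
    - [0,0,0,-5]
    - [0,0,0,-5]
    - [0,0,0,-5]
    - [0,0,0,-5]
    - [0,0,0,-5]
    - [0,0,0,0]
    - [0,0,0,0]

```text
t: 45.7
ee_pos: [0.6039, -0.0019, 0.1508]
ee_rot: [1.71, -2.635, -0.0]
ft_force: [-1.4, 0.9, -3.4]
gripper_width: 0.34
finger_force: 30.0
```

arm_command:
  plan:
    - [0,0,0,-5]
    - [0,0,0,-5]
    - [0,0,0,-5]
    - [0,0,0,-5]
    - [0,0,0,0]
    - [0,0,0,0]

```text
t: 46.3
ee_pos: [0.604, -0.002, 0.1508]
ee_rot: [1.228, -2.891, -0.0]
ft_force: [-0.7, -0.2, -4.7]
gripper_width: 0.337
finger_force: 30.0
```

```bash
python3 -c "
from h import *
st(1)"
```

```text
t 46.3 ee [60.4  -0.2  15.08] yaw 136.0 F [-0.7 -0.2 -4.7] M [0.126 0.294 0.103] w 29.6 j6 -1.09
to nut 1 dxy cm [-0.03  0.08] turn -40.2
```

arm_command:
  plan:
    - [0,0,0,-3]
    - [0,0,0,-3]
    - [0,0,0,0]
    - [0,0,0,0]
    - [0,0,0,0]

```text
t: 46.8
ee_pos: [0.604, -0.0019, 0.1508]
ee_rot: [1.073, -2.953, -0.0]
ft_force: [-0.3, -0.2, -4.9]
gripper_width: 0.343
finger_force: 30.0
```

```bash
python3 -c "
from h import *
st(1)"
```

```text
t 46.8 ee [60.4  -0.19 15.08] yaw 129.9 F [-0.3 -0.2 -4.9] M [0.017 0.22  0.15 ] w 30.2 j6 -1.19
to nut 1 dxy cm [-0.03  0.07] turn -34.1
```

arm_command:
  plan:
    - [0,0,0,-3]
    - [0,0,0,-3]
    - [0,0,0,0]
    - [0,0,0,0]
    - [0,0,0,0]

```text
t: 47.3
ee_pos: [0.6041, -0.002, 0.1508]
ee_rot: [0.916, -3.005, 0.0]
ft_force: [0.1, 0.2, -5.8]
gripper_width: 0.34
finger_force: 30.0
```

```bash
python3 -c "
from h import *
st(1)"
```

```text
t 47.3 ee [60.41 -0.2  15.08] yaw 123.9 F [ 0.1  0.2 -5.8] M [-0.179  0.071  0.263] w 29.9 j6 -1.3
to nut 1 dxy cm [-0.04  0.08] turn -28.1
```

nut_1 is at its stop with 0.26 Nm. Next is the opposite one, nut_3.

arm_command:
  plan:
    - [0,0,0,7]
    - [0,0,0,7]
    - [0,0,0,6]
    - [0,0,1,0]
    - [0,0,2.5,0]
    - [0,0,3,0]
    - [-2,1.6,0,7.4]
    - [-2,1.6,0,7.4]
    - [-2,1.6,0,7.4]
    - [-2,1.6,0,7.4]
    - [-2,1.7,0,7.5]
    - [-2.2,1.7,0,7.5]

```text
t: 48.5
ee_pos: [0.482, 0.0968, 0.2172]
ee_rot: [-2.379, 2.049, -0.001]
ft_force: [0.8, 1.6, -4.4]
gripper_width: 0.339
finger_force: 30.0
```

arm_command:
  plan:
    - [0,0,0,0]
    - [0,0,-2,0]
    - [0,0,-1.2,0]
    - [0,0,0,0]
    - [0,0,0,0]
    - [0,0,0,0]

```text
t: 49.1
ee_pos: [0.4828, 0.0961, 0.1846]
ee_rot: [-2.377, 2.053, -0.001]
ft_force: [-0.7, -1.1, -3.0]
gripper_width: 0.343
finger_force: 30.0
```

```bash
python3 -c "
from h import *
st(3)"
```

```text
t 49.1 ee [48.28  9.61 18.46] yaw -171.6 F [-0.7 -1.1 -3. ] M [ 0.022 -0.038 -0.01 ] w 30.2 j6 -0.45
to nut 3 dxy cm [-0.08  0.01] turn 0.1
```

arm_command:
  plan:
    - [-0.1,0,-0.4,0]
    - [0,0,-0.4,0]
    - [0,0,-0.4,0]
    - [0,0,-0.5,0]
    - [0,0,0,0]

```text
t: 49.6
ee_pos: [0.4806, 0.0959, 0.166]
ee_rot: [2.377, -2.052, -0.001]
ft_force: [0.6, 0.7, -3.8]
gripper_width: 0.336
finger_force: 30.0
```

arm_command:
  plan:
    - [0,0,-0.5,0]
    - [0,0,-0.6,0]
    - [0,0,-0.4,0]
    - [0,0,0,0]
    - [0,0,0,-5]
    - [0,0,0,-5]
    - [0,0,0,-5]
    - [0,0,0,-5]
    - [0,0,0,-5]
    - [0,0,0,-5]
    - [0,0,0,0]
    - [0,0,0,0]

```text
t: 50.8
ee_pos: [0.4815, 0.0956, 0.1521]
ee_rot: [-1.77, 2.596, -0.002]
ft_force: [2.2, -3.9, -3.8]
gripper_width: 0.339
finger_force: 30.0
```

arm_command:
  plan:
    - [0,0,0,-5]
    - [0,0,0,-5]
    - [0,0,0,-5]
    - [0,0,0,-5]
    - [0,0,0,-4]
    - [0,0,0,0]
    - [0,0,0,0]
    - [0,0,0,0]

```text
t: 51.6
ee_pos: [0.4814, 0.0955, 0.1521]
ee_rot: [-1.191, 2.907, -0.002]
ft_force: [2.6, -4.8, -3.0]
gripper_width: 0.34
finger_force: 30.0
```

```bash
python3 -c "
from h import *
st(3)"
```

```text
t 51.6 ee [48.14  9.55 15.21] yaw 134.6 F [ 2.6 -4.8 -3. ] M [-2.252 -1.41   0.079] w 29.9 j6 -1.39
to nut 3 dxy cm [0.06 0.07] turn -36.1
```

arm_command:
  plan:
    - [0,0,0,-3]
    - [0,0,0,-3]
    - [0,0,0,0]
    - [0,0,0,0]
    - [0,0,0,0]

```text
t: 52.1
ee_pos: [0.4814, 0.0955, 0.1521]
ee_rot: [1.038, -2.965, 0.002]
ft_force: [2.9, -5.6, -4.0]
gripper_width: 0.34
finger_force: 30.0
```

```bash
python3 -c "
from h import *
st(3)"
```

```text
t 52.1 ee [48.14  9.55 15.21] yaw 128.6 F [ 2.9 -5.6 -4. ] M [-2.325 -1.423  0.237] w 29.9 j6 -1.5
to nut 3 dxy cm [0.06 0.07] turn -30.1
```

arm_command:
  plan:
    - [0,0,0,-2]
    - [0,0,0,0]
    - [0,0,0,0]

```text
t: 52.4
ee_pos: [0.4814, 0.0954, 0.1521]
ee_rot: [0.986, -2.983, 0.002]
ft_force: [3.2, -5.6, -4.0]
gripper_width: 0.339
finger_force: 30.0
```

```bash
python3 -c "
from h import *
st(3)"
```

```text
t 52.4 ee [48.14  9.54 15.21] yaw 126.6 F [ 3.2 -5.6 -4. ] M [-2.397 -1.395  0.232] w 29.8 j6 -1.53
to nut 3 dxy cm [0.06 0.08] turn -28.1
```

arm_command:
  plan:
    - [0,0,0,7]
    - [0,0,0,7]
    - [0,0,0,6]
    - [0,0,1,0]
    - [0,0,2.5,0]
    - [0,0,3,0]
    - [0.2,-1.8,0,7.3]
    - [0.2,-1.8,0,7.3]
    - [0.2,-1.8,0,7.3]
    - [0.2,-1.8,0,7.3]
    - [0.2,-1.8,0,7.3]
    - [0.3,-1.9,0,7.3]

```text
t: 53.6
ee_pos: [0.4941, -0.0131, 0.2177]
ee_rot: [-2.413, 2.01, 0.0]
ft_force: [-0.3, -1.1, -2.8]
gripper_width: 0.34
finger_force: 30.0
```

arm_command:
  plan:
    - [0,0,0,0]
    - [0,0,-2,0]
    - [0,0,-1.2,0]
    - [0,0,0,0]
    - [0,0,0,0]
    - [0,0,0,0]

```text
t: 54.2
ee_pos: [0.4947, -0.0125, 0.1857]
ee_rot: [-2.41, 2.015, -0.001]
ft_force: [-0.4, -0.6, -3.9]
gripper_width: 0.339
finger_force: 30.0
```

```bash
python3 -c "
from h import *
st(4)"
```

```text
t 54.2 ee [49.47 -1.25 18.57] yaw -169.8 F [-0.4 -0.6 -3.9] M [ 0.044 -0.011 -0.005] w 29.8 j6 -0.2
to nut 4 dxy cm [-0.06 -0.09] turn 0.3
```

arm_command:
  plan:
    - [-0.1,-0.1,-0.5,0.3]
    - [0,0,-0.4,0]
    - [0,0,-0.4,0]
    - [0,0,-0.5,0]
    - [0,0,0,0]

```text
t: 54.7
ee_pos: [0.4926, -0.014, 0.166]
ee_rot: [2.414, -2.008, -0.001]
ft_force: [0.1, 0.0, -4.3]
gripper_width: 0.34
finger_force: 30.0
```

arm_command:
  plan:
    - [0,0,-0.5,0]
    - [0,0,-0.6,0]
    - [0,0,-0.5,0]
    - [0,0,0,0]
    - [0,0,0,-5]
    - [0,0,0,-5]
    - [0,0,0,-5]
    - [0,0,0,-5]
    - [0,0,0,-5]
    - [0,0,0,-5]
    - [0,0,0,0]
    - [0,0,0,0]

```text
t: 55.9
ee_pos: [0.4937, -0.0141, 0.1511]
ee_rot: [-1.817, 2.562, -0.001]
ft_force: [3.4, -2.7, -4.7]
gripper_width: 0.339
finger_force: 30.0
```

arm_command:
  plan:
    - [0,0,0,-5]
    - [0,0,0,-5]
    - [0,0,0,-5]
    - [0,0,0,-5]
    - [0,0,0,-5]
    - [0,0,0,-3]
    - [0,0,0,0]
    - [0,0,0,0]
    - [0,0,0,0]

```text
t: 56.8
ee_pos: [0.4936, -0.0142, 0.1511]
ee_rot: [-1.143, 2.925, -0.001]
ft_force: [3.2, -4.6, -5.1]
gripper_width: 0.34
finger_force: 30.0
```

```bash
python3 -c "
from h import *
st(4)"
```

```text
t 56.8 ee [49.36 -1.42 15.11] yaw 132.7 F [ 3.2 -4.6 -5.1] M [-1.878 -1.832  0.141] w 29.9 j6 -1.2
to nut 4 dxy cm [0.05 0.08] turn -32.2
```

arm_command:
  plan:
    - [0,0,0,-3]
    - [0,0,0,-3]
    - [0,0,0,0]
    - [0,0,0,0]
    - [0,0,0,0]

```text
t: 57.3
ee_pos: [0.4936, -0.0142, 0.1511]
ee_rot: [-0.989, 2.981, -0.001]
ft_force: [3.1, -4.5, -4.8]
gripper_width: 0.342
finger_force: 30.0
```

```bash
python3 -c "
from h import *
st(4)"
```

```text
t 57.3 ee [49.36 -1.42 15.11] yaw 126.7 F [ 3.1 -4.5 -4.8] M [-1.963 -1.81   0.224] w 30.1 j6 -1.3
to nut 4 dxy cm [0.05 0.08] turn -26.2
```

nut_4 is at its stop (0.22 Nm). Now nut_2.

arm_command:
  plan:
    - [0,0,0,7]
    - [0,0,0,7]
    - [0,0,0,6]
    - [0,0,1,0]
    - [0,0,2.5,0]
    - [0,0,3,0]
    - [1.6,2,0,7.3]
    - [1.6,2,0,7.3]
    - [1.6,2,0,7.3]
    - [1.6,2,0,7.3]
    - [1.6,2.1,0,7.4]
    - [1.8,2.1,0,7.4]

```text
t: 58.5
ee_pos: [0.591, 0.1092, 0.2165]
ee_rot: [2.419, -2.005, -0.002]
ft_force: [-0.1, -0.3, -3.2]
gripper_width: 0.342
finger_force: 30.0
```

arm_command:
  plan:
    - [0,0,0,0]
    - [0,0,-2,0]
    - [0,0,-1.2,0]
    - [0,0,0,0]
    - [0,0,0,0]
    - [0,0,0,0]

```text
t: 59.1
ee_pos: [0.5915, 0.1081, 0.1849]
ee_rot: [-2.414, 2.009, -0.001]
ft_force: [-0.7, 0.3, -4.1]
gripper_width: 0.343
finger_force: 30.0
```

```bash
python3 -c "
from h import *
st(2)"
```

```text
t 59.1 ee [59.15 10.81 18.49] yaw -169.5 F [-0.7  0.3 -4.1] M [ 0.035 -0.072  0.038] w 30.2 j6 -0.32
to nut 2 dxy cm [-0.    0.02] turn 0.2
```

arm_command:
  plan:
    - [0,0,-0.5,0.2]
    - [0,0,-0.4,0]
    - [0,0,-0.4,0]
    - [0,0,-0.5,0]
    - [0,0,0,0]

```text
t: 59.6
ee_pos: [0.5906, 0.1079, 0.1648]
ee_rot: [2.418, -2.004, -0.001]
ft_force: [0.3, 0.3, -4.2]
gripper_width: 0.338
finger_force: 30.0
```

arm_command:
  plan:
    - [0,0,-0.5,0]
    - [0,0,-0.6,0]
    - [0,0,-0.5,0]
    - [0,0,0,0]
    - [0,0,0,-5]
    - [0,0,0,-5]
    - [0,0,0,-5]
    - [0,0,0,-5]
    - [0,0,0,-5]
    - [0,0,0,-5]
    - [0,0,0,0]
    - [0,0,0,0]

```text
t: 60.8
ee_pos: [0.5913, 0.1081, 0.1499]
ee_rot: [-1.821, 2.56, -0.0]
ft_force: [1.8, -0.4, -4.5]
gripper_width: 0.34
finger_force: 30.0
```

arm_command:
  plan:
    - [0,0,0,-5]
    - [0,0,0,-5]
    - [0,0,0,-5]
    - [0,0,0,-5]
    - [0,0,0,-5]
    - [0,0,0,-3]
    - [0,0,0,0]
    - [0,0,0,0]
    - [0,0,0,0]

```text
t: 61.7
ee_pos: [0.5915, 0.108, 0.1499]
ee_rot: [-1.147, 2.924, -0.0]
ft_force: [3.3, -1.1, -6.4]
gripper_width: 0.341
finger_force: 30.0
```

```bash
python3 -c "
from h import *
st(2)"
```

```text
t 61.7 ee [59.15 10.8  14.99] yaw 132.8 F [ 3.3 -1.1 -6.4] M [-0.605 -1.588  0.144] w 30.0 j6 -1.33
to nut 2 dxy cm [0.   0.03] turn -32.1
```

arm_command:
  plan:
    - [0,0,0,-3]
    - [0,0,0,-3]
    - [0,0,0,0]
    - [0,0,0,0]
    - [0,0,0,0]

```text
t: 62.2
ee_pos: [0.5914, 0.108, 0.15]
ee_rot: [-0.992, 2.981, -0.0]
ft_force: [4.3, -3.5, -6.1]
gripper_width: 0.339
finger_force: 30.0
```

```bash
python3 -c "
from h import *
st(2)"
```

```text
t 62.2 ee [59.14 10.8  15.  ] yaw 126.8 F [ 4.3 -3.5 -6.1] M [-0.976 -1.973  0.287] w 29.8 j6 -1.43
to nut 2 dxy cm [0.01 0.03] turn -26.1
```

All four are at the stop. I'll lift clear, verify nut_2 and nut_1 by camera, then do the check.

arm_command:
  plan:
    - [0,0,0,7]
    - [0,0,0,7]
    - [0,0,0,6]
    - [0,0,1,0]
    - [0,0,2.5,0]
    - [0,0,3,0]
    - [1.6,2.9,0,4.3]
    - [1.6,2.9,0,0]
    - [0,0,0,0]
    - [0,0,0,0]
    - [0,0,0,0]

```text
t: 63.3
ee_pos: [0.6225, 0.1658, 0.215]
ee_rot: [1.592, -2.707, -0.0]
ft_force: [0.2, -0.5, -4.4]
gripper_width: 0.337
finger_force: 30.0
```

```bash
python3 -c "
from h import *
st();nutm(2)"
```

```text
t 63.3 ee [62.25 16.58 21.5 ] yaw 150.9 F [ 0.2 -0.5 -4.4] M [ 0.106 -0.113 -0.033] w 29.6 j6 -1.07
nut 2 at 0.5916 0.1084 size [32.4 32.6] line -29.1 dark [219, 215, 211, 79] turned 1.4
```

arm_command:
  plan:
    - [0.4,-3.6,0,0]
    - [0.4,-3.7,0,0]
    - [0.4,-3.7,0,0]
    - [0,0,0,0]
    - [0,0,0,0]
    - [0,0,0,0]

```text
t: 63.95
ee_pos: [0.6349, 0.0561, 0.2151]
ee_rot: [-1.594, 2.707, 0.0]
ft_force: [0.3, 0.4, -3.6]
gripper_width: 0.34
finger_force: 30.0
```

```bash
python3 -c "
from h import *
nutm(1);nutm(4);nutm(3);st(1,-118.9)"
```

```text
nut 1 at 0.6038 -0.0013 size [32.1 32.8] line -119.1 dark [79, 215, 187, 219] turned 1.4
nut 4 at 0.4961 -0.0131 size [37.1 40.6] line 150.9 dark [221, 88, 224, 230] turned 1.4
nut 3 at 0.4883 0.0965 size [40.6 42.4] line 61.0 dark [215, 187, 141, 159] turned 1.4
t 64.1 ee [63.5   5.69 21.49] yaw 151.1 F [-0.4  0.6 -4.5] M [ 0.07  -0.061 -0.026] w 29.9 j6 -0.9
to nut 1 dxy cm [-3.13 -5.81] turn 0.0
```

All nuts read 1.40. Now the check on nut_1.

arm_command:
  plan:
    - [-1.6,-2.9,0,0]
    - [-1.5,-2.9,0,0]
    - [0,0,0,0]
    - [0,0,-2,0]
    - [0,0,-1.2,0]
    - [0,0,0,0]
    - [0,0,0,0]
    - [0,0,0,0]

```text
t: 64.9
ee_pos: [0.6047, -0.0015, 0.1835]
ee_rot: [-1.595, 2.706, -0.001]
ft_force: [-0.7, -0.2, -3.3]
gripper_width: 0.337
finger_force: 30.0
```

```bash
python3 -c "
from h import *
st(1,-119)"
```

```text
t 64.9 ee [60.47 -0.15 18.35] yaw 151.0 F [-0.7 -0.2 -3.3] M [ 0.082 -0.172 -0.003] w 29.7 j6 -0.83
to nut 1 dxy cm [-0.1   0.03] turn -0.0
```

arm_command:
  plan:
    - [0,0,-0.5,0]
    - [0,0,-0.4,0]
    - [0,0,-0.4,0]
    - [0,0,-0.5,0]
    - [0,0,0,0]

```text
t: 65.4
ee_pos: [0.6036, -0.002, 0.1638]
ee_rot: [1.594, -2.706, -0.001]
ft_force: [0.3, -0.1, -4.3]
gripper_width: 0.342
finger_force: 30.0
```

arm_command:
  plan:
    - [0,0,-0.5,0]
    - [0,0,-0.6,0]
    - [0,0,-0.4,0]
    - [0,0,0,0]
    - [0,0,0,-5]
    - [0,0,0,-5]
    - [0,0,0,-5]
    - [0,0,0,-5]
    - [0,0,0,0]
    - [0,0,0,0]
    - [0,0,0,0]

```text
t: 66.5
ee_pos: [0.6043, -0.0018, 0.15]
ee_rot: [-1.103, 2.941, 0.0]
ft_force: [0.9, 0.7, -4.0]
gripper_width: 0.339
finger_force: 30.0
```

```bash
python3 -c "
from h import *
st(1,-119)"
```

```text
t 66.5 ee [60.43 -0.18 15.  ] yaw 131.1 F [ 0.9  0.7 -4. ] M [ 0.639 -0.341  0.179] w 29.9 j6 -1.17
to nut 1 dxy cm [-0.06  0.06] turn 19.9
```

arm_command:
  plan:
    - [0,0,0,-3]
    - [0,0,0,-3]
    - [0,0,0,-1.5]
    - [0,0,0,0]
    - [0,0,0,0]
    - [0,0,0,0]
    - [0,0,0,0]
    - [0,0,0,0]

```text
t: 67.3
ee_pos: [0.6043, -0.0019, 0.15]
ee_rot: [-0.906, 3.008, -0.0]
ft_force: [0.5, 0.9, -4.8]
gripper_width: 0.342
finger_force: 30.0
```

```bash
python3 -c "
from h import *
st(1,-119)"
```

```text
t 67.3 ee [60.43 -0.19 15.  ] yaw 123.5 F [ 0.5  0.9 -4.8] M [ 0.537 -0.685  0.271] w 30.1 j6 -1.31
to nut 1 dxy cm [-0.06  0.07] turn 27.5
```

arm_command:
  plan:
    - [0,0,0,0]
    - [0,0,0,0]
    - [0,0,0,0]
    - [0,0,0,0]
    - [0,0,0,0]
    - [0,0,0,0]

```text
t: 67.9
ee_pos: [0.6042, -0.0019, 0.1499]
ee_rot: [-0.906, 3.008, -0.0]
ft_force: [0.8, 1.4, -3.2]
gripper_width: 0.342
finger_force: 30.0
```

```bash
python3 -c "
from h import *
st(1,-119);caps('top')"
```

```text
t 67.9 ee [60.42 -0.19 14.99] yaw 123.5 F [ 0.8  1.4 -3.2] M [ 0.549 -0.867  0.326] w 30.1 j6 -1.31
to nut 1 dxy cm [-0.05  0.07] turn 27.5
top cap px 222 233 [19. 19.] on cover [0.4685 0.3006] in tray [0.473 0.309]
top cap px 211 202 [19. 20.] on cover [0.5586 0.3378] in tray [0.567 0.347]
top cap px 128 84 [23. 17.] on cover [0.9196 0.6054] in tray [0.944 0.627]
top cap px 127 42 [16. 24.] on cover [1.06   0.6214] in tray [1.091 0.644]
```

The check held at about 0.3 Nm for more than 0.6 s. I'll unwind, lift and return the key to its stand.

arm_command:
  plan:
    - [0,0,0,7]
    - [0,0,0,7]
    - [0,0,0,6]
    - [0,0,1,0]
    - [0,0,2.5,0]
    - [0,0,3,0]
    - [-2.3,-4,0,1.5]
    - [-2.3,-4,0,1.5]
    - [-2.3,-4,0,1.5]
    - [-2.4,-4,0,1.5]
    - [0,0,0,0]
    - [0,0,0,0]

```text
t: 69.15
ee_pos: [0.5102, -0.1631, 0.2157]
ee_rot: [-1.552, 2.731, -0.0]
ft_force: [-0.5, 0.6, -3.9]
gripper_width: 0.338
finger_force: 30.0
```

arm_command:
  plan:
    - [0,0,-3,0]
    - [0,0,-3,0]
    - [0,0,-2.5,0]
    - [0,0,-1,0]
    - [0,0,0,0]
    - [0,0,0,0]
    - [0,0,0,0]

```text
t: 69.85
ee_pos: [0.5124, -0.1618, 0.1214]
ee_rot: [-1.558, 2.726, -0.002]
ft_force: [-0.3, 0.7, -4.0]
gripper_width: 0.336
finger_force: 30.0
```

```bash
python3 -c "
from h import *
st()"
```

```text
t 69.85 ee [ 51.24 -16.18  12.14] yaw 149.5 F [-0.3  0.7 -4. ] M [ 0.107 -0.096 -0.005] w 29.6 j6 -0.59
```

arm_command:
  plan:
    - [-0.1,0,-0.3,0]
    - [0,0,-0.3,0]
    - [0,0,-0.3,0]
    - [0,0,-0.15,0]
    - [0,0,0,0]
    - [0,0,0,0]

```text
t: 70.45
ee_pos: [0.5106, -0.1624, 0.111]
ee_rot: [-1.559, 2.726, -0.002]
ft_force: [-3.8, 0.4, 9.5]
gripper_width: 0.339
finger_force: 30.0
```

```bash
python3 -c "
from h import *
st()"
```

```text
t 70.45 ee [ 51.06 -16.24  11.1 ] yaw 149.5 F [-3.8  0.4  9.5] M [0.665 1.628 0.022] w 29.8 j6 -0.59
```

It's on the pad. Ease off slightly, release and lift straight up.

arm_command:
  plan:
    - [0,0,0.1,0]
    - [0,0,0,0]

```text
t: 70.65
ee_pos: [0.5105, -0.1622, 0.111]
ee_rot: [-1.559, 2.727, -0.001]
ft_force: [-1.7, -0.1, 4.8]
gripper_width: 0.341
finger_force: 30.0
```

arm_command:
  plan:
    - [0,0,0,0]
    - [0,0,0,0]
    - [0,0,0,0]
    - [0,0,0,0]
    - [0,0,0,0]
    - [0,0,0,0]
    - [0,0,0,0]
    - [0,0,2,0]
    - [0,0,3,0]
    - [0,0,4,0]
    - [0,0,0,0]
    - [0,0,0,0]
  grip: -0.6

```text
t: 71.85
ee_pos: [0.5107, -0.1618, 0.2014]
ee_rot: [-1.558, 2.725, -0.002]
ft_force: [-0.7, 0.1, -0.1]
gripper_width: 0.801
finger_force: 0.0
```

arm_command:
  plan:
    - [1.7,2.9,0,0]
    - [1.7,2.9,0,0]
    - [0,0,0,0]
    - [0,0,0,0]

```text
t: 72.25
ee_pos: [0.5436, -0.1034, 0.199]
ee_rot: [1.56, -2.725, -0.002]
ft_force: [0.2, -0.5, -0.3]
gripper_width: 0.807
finger_force: 0.0
```

Run:
```python
from h import *
st(); a=r.capture("wrist")[:,:,::-1].copy(); c=cam("wrist"); P=ortho(c,a,.511,-.16,.15,.06,600)
m=(P.max(2)<85).astype(np.uint8)*255; m=cv2.morphologyEx(m,cv2.MORPH_OPEN,np.ones((31,31))); l=cv2.connectedComponents(m)[1]; k=cv2.findContours((l==l[300,310]).astype(np.uint8),0,2)[0][0]; q=cv2.minAreaRect(k)
print("key top",.571-q[0][1]*2e-4,-.10-q[0][0]*2e-4,q)
t=caps("top"); tray(); s=r.capture("side")[:,:,::-1]
cv2.imwrite("pics/f.png",np.hstack([cv2.resize(t[140:270,170:400],(400,400)),cv2.resize(s[190:340,200:350],(400,400))]))
```

```text
t 72.25 ee [ 54.36 -10.34  19.9 ] yaw 149.6 F [ 0.2 -0.5 -0.3] M [ 0.105 -0.049 -0.014] w 71.1 j6 -0.7
key top 0.5092485778808593 -0.16324840087890624 ((316.24200439453125, 308.7571105957031), (213.66064453125, 144.40185546875), 30.033281326293945)
top cap px 97 264 [11. 22.] on cover [0.3721 0.6584] in tray [0.372 0.683]
top cap px 222 233 [20. 19.] on cover [0.4677 0.3013] in tray [0.472 0.309]
top cap px 237 203 [20. 19.] on cover [0.5577 0.2593] in tray [0.566 0.265]
top cap px 211 202 [19. 20.] on cover [0.5586 0.3378] in tray [0.567 0.347]
top cap px 149 102 [15.  8.] on cover [0.8624 0.5373] in tray [0.884 0.556]
top cap px 128 84 [23. 17.] on cover [0.9196 0.6054] in tray [0.944 0.627]
top cap px 127 42 [16. 23.] on cover [1.06   0.6198] in tray [1.091 0.642]
tray [0.523 0.306] size [57. 56.] 5.710593223571777
```

View pics/f.png

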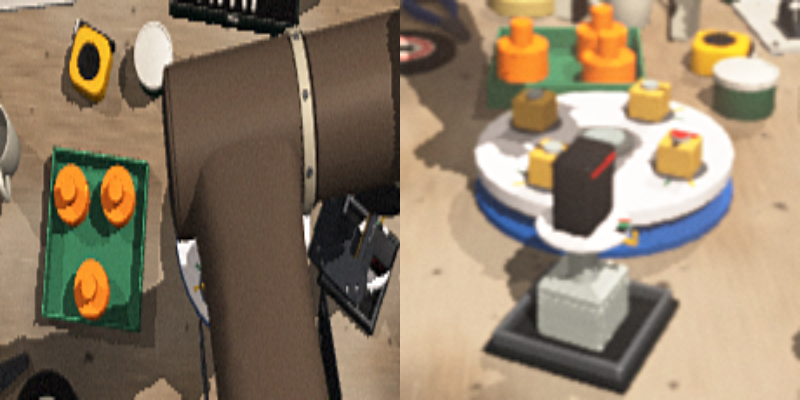

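The final look shows all three caps in the tray and the key upright inside its rim, within about 3 mm of the start. The bystanders are in place and the robot is clear.

```bash
python3 -c "
from plant import r
print(r.job_done())"
```

```text
the job is handed in; nothing more can be done
None
```

The job is handed in, with no verdict returned: three caps are in the tray, all four nuts read 1.40 rad after two crosswise passes (pair 1–3 first), nut_1's check held about 0.3 Nm for over half a second by wrist torque (dial not viewed), and the key is back upright in its stand.

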